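# Bleed the spray gun, then hold the paint pot's bayonet lid at its vent mark

### The arm

A 7-joint arm with a two-finger parallel gripper is mounted at the origin on a cart in front of the work surface, level with it; the furniture and walls round the work are solid. World frame = base frame: x ahead of the robot, y to its left, z up, the work surface at z = 0. Lengths are in m, angles in rad, forces in N, time in s.
With the tool pointing down it reaches from about 0.4 to 0.85 m from the base axis. Payload 4.5 kg.
Tool frame: the origin (TCP) lies on the centre line of the jaws, within the pads' length; the fingertips stand 25 mm ahead of it and the grasp point (between the pads) lies 6 mm ahead of it; x points along the fingers, z is the direction in which the jaws open and shut, and the axes are right-handed (so a half turn about x gives the same grasp; the last joint's range is limited). The gripper opens to 85 mm and grips with 20 to 120 N. Pads are 22 mm wide; open, the fingers measure 114 mm over their backs; the gripper's body (76 mm by 85 mm) begins 54 mm behind the grasp point. The pads swing forward as they close: fully open they stand 13 mm farther back than shut.
Start: joints at [-1.227, 0.689, -0.195, 1.565, 0.157, 0.902, -0.215], TCP at [0.191, 0.595, 0.23] pointing down, gripper open.
Joint ranges: [-3.01, 3.01], [-0.46, 2.08], [-1.47, 1.51], [0.13, 2.56], [-1, 4.14], [0.04, 2.09], [-2.66, 2.66]. Speed limits (rad/s): [2.57, 2.57, 3.14, 3.14, 3.14, 3.14, 3.14].

### API

Orientations are given as [roll, pitch, yaw] about the fixed x, y, z axes, in that order (R = Rz(yaw) Ry(pitch) Rx(roll)).
In Python, from plant import sensors, read_camera, get_calibration, manip, finder gives the robot as it stands.
- The arm moves only by the shell command python3 -m crank 'ROWS' [OPENING]. ROWS is a JSON object of lists of equal length, an entry for each row: "offset": the shift along the world's x, y, z in m, a list of three; "rotation": the turn, a rotation vector about the world's x, y, z in rad, a list of three. In form: {"offset": [[x, y, z], ...], "rotation": [[ax, ay, az], ...]}. A call has 1 to 20 rows; each row is the pose to reach, as a shift and turn from the pose commanded when the call began; what a row does not reach only later rows make up. A row lasts 1/12 s, in which the tool goes at most 41.7 mm and 7.16 degrees, less where a joint would pass 70% of its speed; a pose out of reach is approached as far as the arm can. A call with a gripper value outside its range is refused whole. OPENING is the opening, from 0 (shut) to 1 (fully open), set as the call begins (- or left out, the last holds). The fingers move at their own pace and stop on an object; the grip force is fixed at half the most. Time passes only in rows, so rows that repeat a pose let the fingers close. It gives the time, the measured TCP pose, the force and the opening at its end, in the units of the state.
- sensors.state(): the state, without advancing time (a new reading comes with each control period).
- read_camera(name): name is "scene" or "top"; returns the picture (384x512x3 uint8, red, green, blue); there is no depth.
- get_calibration(name): a dict with "fx", "fy", "cx", "cy" (pixels), "dist" ([k1, k2, p1, p2, k3] as OpenCV has them; the pictures are not rectified), "origin" and "rotation" of the camera in the world. Camera axes: x right, y up, looking along -z (the intrinsics and any distortion apply to the point x, -y, -z); pixel columns grow to the right and rows downward; lengths in m; the calibration is good to about 2 mm. A picture is of the moment at which its call begins. get_calibration takes no time and is no camera call.
- manip.sign_off(): hands the job in, once; it reports no verdict.
Trained networks look in the newest picture that a camera, given by its name, has taken for a name from the list of things; names that differ only in an ending like _2 or _b are one class to them, and where a whole thing is asked for, a point or a joint stands for the part that bears it (a point fixed in the world has none). Each returns a list of dicts, best first, with "conf" (0 to 1); they miss things now and then, are a little off and sometimes report something else, mostly with a low value. They report only what shows in the picture. A call takes as long as a camera call. They do not tell look-alikes from the thing itself.
- finder.look_for(camera, label): "at" ([x, y, z] in m, in world coordinates, good to about 4 mm: the middle of the surface that is visible of it).
- finder.silhouettes(camera, label): "mask" (384x512 bool, what is visible of it).
- finder.place_of(camera, label): "at" ([x, y, z] in m, in world coordinates, good to about 4 mm: a listed point, or the origin of a listed thing).
The state is a dict: "t": time; "joint_pos": joint angles; "dq": joint speeds; "effort": joint torques, N m; "tcp_pos": TCP position; "orientation": TCP orientation; "contact_force": force on the tool from outside, world axes, zero at the start; "wrist_torque": the same for the moment, N m; "opening": opening from 0.0 (shut) to 1.0 (fully open).
Only numpy, scipy, OpenCV 4.12 (cv2) and the standard library are available. Lean on these libraries where they do the work, as an engineer would, in place of code of your own. Each camera call takes 0.05 s, during which the arm holds its last target.

### The job

The spray gun lies strapped on its side on its wooden stand and its paint pot stands open: first squeeze the gun's trigger fully home against the grip and let it spring right back, so that the fluid line drains into the pot. Then take the loose lid by its black wing, set it into the pot's neck with its two lugs through the slots (white marks), press it down against the sprung seal and twist it clockwise, seen from above, to the yellow vent mark, half way to the red lock mark. Finish holding it there in the gripper, because the vent spring would throw it back: never let it go on to click into the lock, and leave the glue bottles and the paste pot alone.

Things in the scene. Friction and masses are not known exactly. Their poses are not given: they have to be found in the camera images.
- rig: fixed wooden stand 190 (x) x 330 (y) x 42 mm; origin under its centre on the bench, z up. Carries (rig frame, mm) a grey pot, 100 across, axis at (0, 105), gauge out to x -76; and an aluminium spray gun lying on its side at z 92: barrel along y at x 22-58, nozzle to -y, on wooden saddles; steel tube behind at x 80. Gun and tube stay below z 120; the top at z 42 is clear under the grip
- grip_point (a point): centre of the gun's blue fixed grip, in the rig frame at (-34, -30, 92) mm, axes as the rig's. The grip runs along x (18 to -86, air plug on its end to -116), is 24 mm thick (y -42 to -18) and 26 mm high. Nothing above or below it; free on its +y side to the pot (y 55)
- trigger_blade (a point): middle of the steel trigger blade, moves with it; released at (-34, -70, 92) mm in the rig frame. Blade: 58 mm along x (-2 to -60), 8 thick (y -74 to -66), 22 high; 24 mm gap to the grip, free outside y -74. Grip and blade measure 56 mm across (y -74 to -18) released, about 40 pulled: then the blade has come 16 mm to +y and the grip has not moved
- trigger (a joint): trigger angle, rad: 0 released, 0.21 fully pulled (stop). Swings about an upright pin at (45, -66) mm in the rig frame; its spring takes about 2.5 N at first and 7 N at the end at the blade's middle and returns it by itself
- pot_mouth (a point): centre of the neck's flat top face, 148 mm above the bench, in the rig frame at (0, 105, 148) mm; axes as the rig's. Dark metal neck 86 mm across, bore 53 mm between two lips 6 mm thick. Slots 15 mm wide through the lips on the +x and -x sides (white marks) reach 34 mm from the axis. A sprung seal plate lies 17 mm down (2.5 N at first, 5.5 N with the lid fully pressed)
- vent_mark (a point): yellow mark on the neck's top face, 39 mm from the axis, 40 degrees clockwise (from above) from the +x white mark; its twin is opposite. Under the lips the lugs turn clockwise only (anticlockwise is blocked); this is half way to the lock
- lock_mark (a point): red mark on the neck's top face, 80 degrees clockwise from the +x white mark; its twin is opposite. From about 75 degrees on, the lugs spring up 2.5 mm into notches: the lock click
- lid: loose aluminium lid, about 160 g, 70 mm across, 66 high, upright on its plug; origin: centre of the plug's underside. Plug 48 mm across, 26 high, chamfered foot; two lugs on its +x and -x sides to 32 mm from the axis, 9 wide, 12 to 17 mm up; cover disc 26 to 34 mm up, black pointers over the lugs. Enters with its x along pot_mouth's x, either way round, 6 degrees play
- lid_grip (a point): middle of the lid's black wing, 55 mm above the lid's origin; axes as the lid's. Wing: 54 mm along x, 14 thick (y), from 34 to 66 mm up, with the disc under it: grasp across y. Lid pressed home (disc on the neck): this point is 29 mm above pot_mouth and the lugs are 3 mm clear under the lips; to turn, it must be pressed to 32 mm or less. Let go before the lock, it is turned back and pops up
- vent_ring (a joint): angle of the sprung brass vent ring in the neck, rad: 0 shut. The lugs push it clockwise from about 6 degrees of lid turn: about 0.59 with the lid at the yellow mark (return torque 0.12 N m there), 1.25 at the lock
- glue_red: bystander: small glue bottle, orange-red cone cap, 48 mm across, 131 mm high, upright; origin under its centre
- glue_green: bystander: small glue bottle, green cone cap, 52 mm across, 131 mm high, upright; origin under its centre
- paste: bystander: cream paste pot, 45 mm across, 34 mm high; origin under its centre
There are look-alikes about, which are no part of the job. What is shaped like the lid but pink is not meant.

How it is judged:
By the outcome, as a careful person would: the job done as asked, in the order asked, and still so for the second after the job is handed in, while the arm keeps its last pose, push and grip.
It also fails if it takes over 58 s, if anything falls off the work surface, if the arm or the gripper's body presses on something with over 40 N, if the wrist force passes 120 N, or if a joint passes its speed limit or range.

## Working session

There is one attempt and no reset: what is moved stays moved. The work goes in short steps, Python scripts to look and compute and a shell command to move; the robot and the scene stay as the last step left them, time stands still between calls to the robot, and variables do not carry over. Pictures are saved under pics/ and viewed, and the job is handed in when it is done.

```bash
mkdir -p pics; ls; python3 - <<'E'
from plant import sensors, read_camera, get_calibration
import cv2
print(sensors.state())
for n in ("scene","top"):
    im=read_camera(n); cv2.imwrite(f"pics/{n}0.png",im[:,:,::-1]); print(n,get_calibration(n))
E
```

```text
pics
{'t': 0.0, 'joint_pos': array([-1.22717492,  0.68999476, -0.19455992,  1.56637599,  0.15728527,
        0.90247905, -0.21507993]), 'dq': array([-0.00127338, -0.00206153,  0.00109955, -0.00069977,  0.00018422,
        0.00083143,  0.00195738]), 'effort': array([-1.50049832e-04, -5.39606953e+01, -1.26661085e+00, -1.58541209e+01,
        9.12667456e-03,  9.50799702e-03, -4.86383627e-06]), 'tcp_pos': array([0.19037317, 0.59460339, 0.22926997]), 'orientation': array([-3.0919734 ,  1.56893205, -1.83086376]), 'contact_force': array([-0.2161631 , -0.2944992 , -0.17334025]), 'wrist_torque': array([ 0.00850129, -0.00873208, -0.03214137]), 'opening': 1.0004076987497128}
scene {'fx': 472.46631717088104, 'fy': 472.46631717088104, 'cx': 251.61349028488002, 'cy': 194.03094019114664, 'dist': array([0.01844166, 0.        , 0.        , 0.        , 0.        ]), 'origin': array([-0.61436442,  0.13028296,  0.7452357 ]), 'rotation': array([ 1.07170643,  0.01723543, -1.70863321])}
top {'fx': 479.5604757018157, 'fy': 479.5604757018157, 'cx': 256.0798471164884, 'cy': 195.26042291839426, 'dist': array([-0.17604225,  0.        ,  0.        ,  0.        ,  0.        ]), 'origin': array([ 0.41237849, -0.02402187,  1.5602355 ]), 'rotation': array([ 0.11200801, -0.00631897, -1.55643212])}
```

View pics/scene0.png

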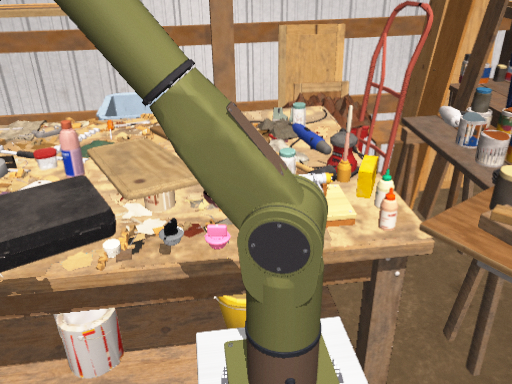

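View pics/top0.png

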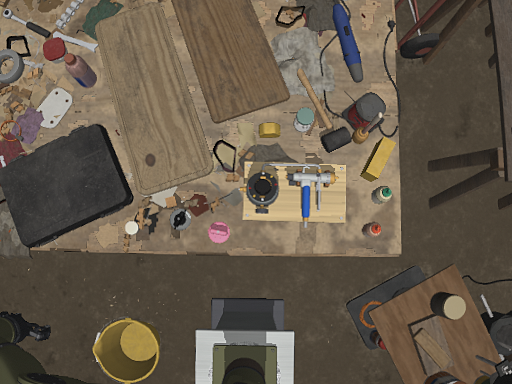

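The scene shows the stand, with the pot at top (263,185) and the gun at (310,185). It also shows a grey lid with a black wing at top (180,218), which is scene (172,232). Look-alikes are the pink lid at top (219,233) / scene (217,235) and the white disc at top (131,228). I choose the grey one and will check it in a crop.

```bash
cat > h.py <<'E'
import numpy as np, cv2
from scipy.spatial.transform import Rotation as Ro
from plant import sensors, read_camera, get_calibration, finder
def cam(n):
    c=get_calibration(n); R=np.array(c["rotation"])
    R=Ro.from_euler('xyz',R).as_matrix() if R.shape==(3,) else R
    K=np.array([[c["fx"],0,c["cx"]],[0,c["fy"],c["cy"]],[0,0,1]])
    return K,np.array(c["dist"]),np.array(c["origin"]),R
F=np.diag([1,-1,-1.])
def proj(n,P):
    K,d,o,R=cam(n); M=F@R.T
    p,_=cv2.projectPoints(np.atleast_2d(P).astype(float),cv2.Rodrigues(M)[0],-M@o,K,d); return p[:,0]
def ray(n,uv):
    K,d,o,R=cam(n)
    q=cv2.undistortPoints(np.array(uv,float).reshape(-1,1,2),K,d)[:,0]
    v=np.c_[q,np.ones(len(q))]@F@R.T
    return o,v/np.linalg.norm(v,axis=1)[:,None]
def atz(n,uv,z):
    o,v=ray(n,uv); return o+v*((z-o[2])/v[:,2])[:,None]
def tri(uv1,uv2):
    A=[];b=[]
    for n,uv in (("top",uv1),("scene",uv2)):
        o,v=ray(n,[uv]); P=np.eye(3)-np.outer(v[0],v[0]); A.append(P);b.append(P@o)
    return np.linalg.lstsq(np.vstack(A),np.hstack(b),rcond=None)[0]
def snap(n,name,crop=None,s=1,pts=None):
    im=read_camera(n)[:,:,::-1].copy()
    x0,y0,x1,y1=crop or (0,0,512,384)
    o=cv2.resize(im[y0:y1,x0:x1],None,fx=s,fy=s,interpolation=cv2.INTER_CUBIC)
    if pts is not None:
        for p in proj(n,pts): cv2.circle(o,tuple(int(round(t)) for t in ((p-[x0,y0]+.5)*s-.5)),3,(0,0,255),1)
    cv2.imwrite(f"pics/{name}.png",o)
E
python3 - <<'E'
from h import *
np.set_printoptions(precision=4,suppress=True)
snap("top","c1",(110,150,400,260),2.7)
snap("scene","c2",(90,150,420,270),2.4)
for n in ("top","scene"):
  for l in ("rig","grip_point","trigger_blade","pot_mouth","vent_mark","lock_mark","lid","lid_grip","glue_red","glue_green","paste"):
    for d in finder.place_of(n,l)[:3]: print(n,l,round(d["conf"],2),d["at"],proj(n,d["at"])[0].round(0))
E
```

```text
top rig 0.88 [0.6015, -0.1507, -0.0021] [292. 192.]
top grip_point 0.81 [0.563, -0.1855, 0.0885] [306. 201.]
top grip_point 0.18 [0.5985, -0.1525, -0.0027] [293. 193.]
top trigger_blade 0.58 [0.5599, -0.2231, 0.0938] [318. 202.]
top pot_mouth 0.57 [0.5999, -0.0533, 0.1455] [264. 186.]
top vent_mark 0.76 [0.6305, -0.0682, 0.1465] [269. 176.]
top lock_mark 0.76 [0.6048, -0.0897, 0.1466] [276. 184.]
top lid 0.78 [0.4652, 0.0921, -0.0004] [218. 232.]
top lid 0.66 [0.5003, 0.2157, -0.0022] [180. 221.]
top lid_grip 0.62 [0.4657, 0.0918, 0.0532] [216. 231.]
top lid_grip 0.58 [0.5045, 0.2153, 0.0564] [178. 218.]
top glue_green 0.55 [0.5857, -0.4369, -0.0043] [378. 198.]
top paste 0.71 [0.4747, 0.3748, 0.0033] [132. 228.]
scene grip_point 0.97 [0.5664, -0.18, 0.0938] [305. 190.]
scene lid 0.82 [0.4665, 0.0894, 0.0025] [217. 244.]
scene lid 0.71 [0.5076, 0.2165, -0.0008] [171. 241.]
scene lid_grip 0.86 [0.5077, 0.2132, 0.0593] [170. 223.]
scene lid_grip 0.69 [0.4664, 0.0939, 0.0511] [214. 230.]
scene glue_red 0.64 [0.4793, -0.3976, -0.003] [385. 228.]
scene glue_green 0.93 [0.5924, -0.431, 0.0001] [381. 207.]
scene paste 0.82 [0.4721, 0.3671, 0.0016] [114. 253.]
scene paste 0.65 [0.5074, 0.2144, 0.0006] [171. 241.]
```

View pics/c1.png

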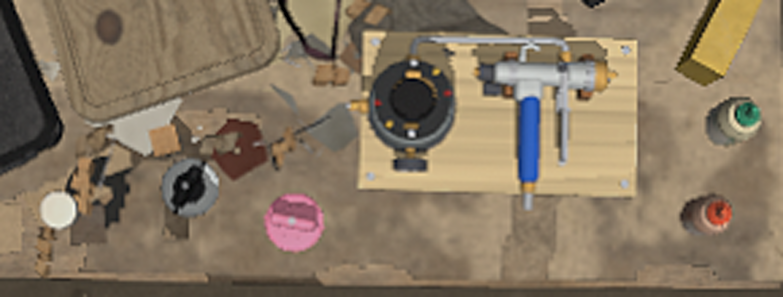

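View pics/c2.png

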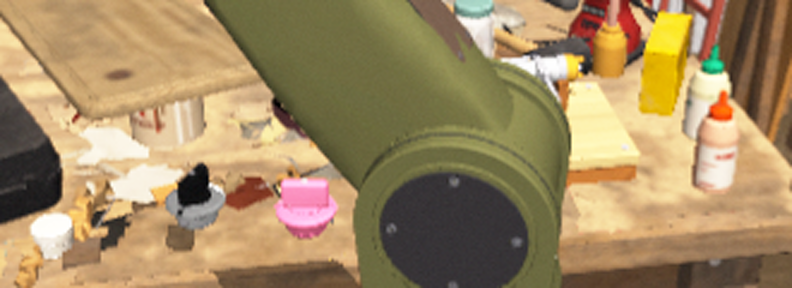

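```bash
python3 - <<'E'
from h import *
snap("top","c3",(155,195,205,240),12)
snap("top","c4",(235,155,355,232),6.6)
E
```

```text
(no output)
```

View pics/c3.png

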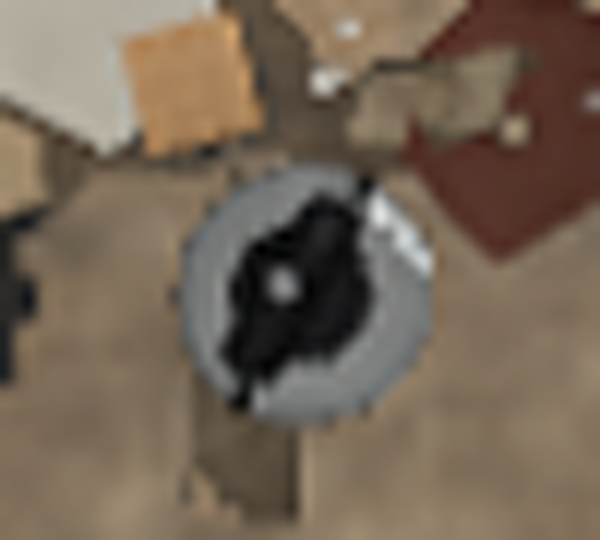

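View pics/c4.png

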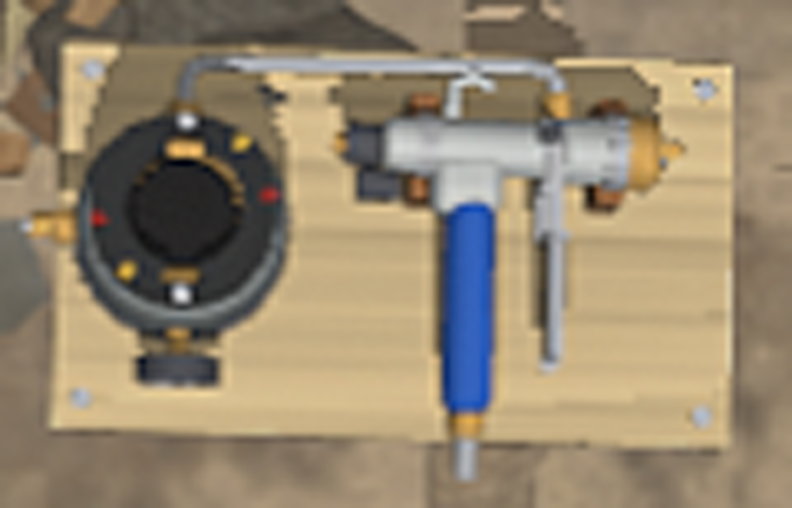

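```bash
python3 - <<'E'
from h import *
np.set_printoptions(precision=4,suppress=True)
def px(p,x0,y0,s): return (np.array(p,float)+.5)/s-.5+[x0,y0]
m=px([(187,120),(181,293),(242,143),(127,270),(269,195),(98,218)],235,155,6.6)
P=atz("top",m,.148)[:,:2]
# fit model marks: angles 0,180,-40,140,-80,100 r 39
a=np.radians([0,180,-40,140,-80,100]);M=.039*np.c_[np.cos(a),np.sin(a)]
def fit(M,P):
    mc,pc=M.mean(0),P.mean(0);H=(M-mc).T@(P-pc);t=np.arctan2(H[0,1]-H[1,0],H[0,0]+H[1,1])
    R=np.array([[np.cos(t),-np.sin(t)],[np.sin(t),np.cos(t)]]);o=pc-R@mc
    return o,np.degrees(t),np.linalg.norm((M@R.T+o)-P,axis=1)*1e3
print("pot",fit(M,P), [np.linalg.norm(P[i]-P[i+1])/2 for i in (0,2,4)])
s=atz("top",px([(93,69),(80,398),(706,90),(702,415)],235,155,6.6),.042)[:,:2]
print("screws c",s.mean(0)); 
print(np.degrees(np.arctan2(*(s[0]-s[1])[::-1])),np.degrees(np.arctan2(*(s[2]-s[3])[::-1])),np.degrees(np.arctan2(*(s[0]-s[2])[::-1]))-90,np.degrees(np.arctan2(*(s[1]-s[3])[::-1]))-90)
# marks+screws joint: half-spans
hx=np.linalg.norm(s[0]-s[1])/2;hy=np.linalg.norm(s[0]-s[2])/2;print(hx,hy)
S=np.array([(hx,hy),(-hx,hy),(hx,-hy),(-hx,-hy)])
o,t,e=fit(np.vstack([M+[0,.105],S]),np.vstack([P,s]));print("rig",o,t,e)
R=Ro.from_euler('z',t,degrees=True).as_matrix()
for n,v in dict(grip=(-.034,-.03,.092),blade=(-.034,-.07,.092),pot=(0,.105,.148)).items(): print(n,R@v+[*o,0])
g=atz("top",px([(470,205),(467,410)],235,155,6.6),.105);b=atz("top",px([(552,240),(549,365)],235,155,6.6),.103)
print("grip ends in rig",(g-[*o,0])@R,"blade",(b-[*o,0])@R)
l=atz("top",px([(307,293)],155,195,12),.030); p=atz("top",px([(366,185),(238,400)],155,195,12),.034)
print("lid",l,p.mean(0),np.degrees(np.arctan2(*(p[0]-p[1])[1::-1])))
w=atz("top",px([(320,205),(240,365)],155,195,12),.066);print("wing",w.mean(0),np.degrees(np.arctan2(*(w[0]-w[1])[1::-1])))
E
```

```text
pot (array([ 0.5998, -0.0492]), np.float64(-1.2541202479800821), array([0.3633, 0.2444, 0.1031, 0.4704, 0.4009, 0.1172])) [np.float64(0.03930221441036209), np.float64(0.03879763975537635), np.float64(0.038859187734277156)]
screws c [ 0.5981 -0.1543]
-1.3067830392037285 -1.0496385538471502 -0.9987831679484316 -0.7872812142288552
0.08020592316576686 0.15001482477586162
rig [ 0.598  -0.1543] -0.9724188863051164 [0.3598 0.3615 0.2832 0.3486 0.5367 0.2811 0.3878 0.6194 0.4684 0.8038]
grip [ 0.5635 -0.1837  0.092 ]
blade [ 0.5628 -0.2237  0.092 ]
pot [ 0.5998 -0.0493  0.148 ]
grip ends in rig [[ 0.0107 -0.0285  0.105 ]
 [-0.0848 -0.0291  0.105 ]] blade [[-0.0042 -0.0674  0.103 ]
 [-0.0626 -0.067   0.103 ]]
lid [[0.5045 0.2112 0.03  ]] [0.5044 0.2119 0.034 ] -29.421409089971174
wing [0.5043 0.2128 0.066 ] -25.14964980071127
```

```bash
python3 - <<'E'
from h import *
s=sensors.state();R=Ro.from_euler('xyz',s["orientation"]).as_matrix()
print(R.round(4),np.degrees(np.arctan2(R[1,2],R[0,2])),s["t"],s["tcp_pos"])
E
```

```text
[[ 0.000e+00 -9.524e-01  3.048e-01]
 [ 1.000e-04  3.048e-01  9.524e-01]
 [-1.000e+00  0.000e+00  1.000e-04]] 72.25153303192265 1.4 [0.19053839 0.59526655 0.23010765]
```

```bash
python3 -m crank '{"offset":[[0.04,-0.01,0.03],[0.075,-0.03,0.03],[0.11,-0.055,0.03],[0.145,-0.08,0.03],[0.18,-0.105,0.03],[0.21,-0.135,0.03],[0.24,-0.165,0.03],[0.265,-0.2,0.03],[0.285,-0.235,0.03],[0.30,-0.27,0.03],[0.31,-0.31,0.03],[0.32,-0.35,0.03],[0.33,-0.39,0.03],[0.335,-0.43,0.03],[0.34,-0.47,0.03],[0.35,-0.51,0.03],[0.36,-0.55,0.03],[0.37,-0.59,0.03],[0.373,-0.59,0.03],[0.373,-0.59,0.03]],"rotation":[[0,0,0],[0,0,0],[0,0,0],[0,0,0],[0,0,0],[0,0,0],[0,0,0.1],[0,0,0.2],[0,0,0.293],[0,0,0.293],[0,0,0.293],[0,0,0.293],[0,0,0.293],[0,0,0.293],[0,0,0.293],[0,0,0.293],[0,0,0.293],[0,0,0.293],[0,0,0.293],[0,0,0.293]]}' 1
```

```text
t: 3.07
tcp_pos: [0.5644, 0.0008, 0.2599]
orientation: [-2.801, 1.569, -1.254]
contact_force: [-0.6, 1.5, 0.5]
opening: 1.001
```

```bash
python3 -m crank '{"offset":[[0,-0.04,0],[0,-0.08,0],[0,-0.12,0],[0,-0.16,0],[0,-0.185,0],[0,-0.1925,0],[0,-0.1925,-0.02],[0,-0.1925,-0.05],[0,-0.1925,-0.06],[0,-0.1925,-0.06],[0,-0.1925,-0.06]],"rotation":[[0,0,0],[0,0,0],[0,0,0],[0,0,0],[0,0,0],[0,0,0],[0,0,0],[0,0,0],[0,0,0],[0,0,0],[0,0,0]]}'
python3 - <<'E'
from h import *
snap("top","d1",(235,130,375,235),5.6); snap("scene","d2",(150,90,420,290),2.9)
s=sensors.state();R=Ro.from_euler('xyz',s["orientation"]).as_matrix()
print(np.degrees(np.arctan2(R[1,2],R[0,2])),s["t"],s["tcp_pos"],R[:,0],s["joint_pos"])
E
```

```text
t: 3.98
tcp_pos: [0.5639, -0.1855, 0.2003]
orientation: [0.426, 1.57, 1.982]
contact_force: [0.2, -0.0, 0.9]
opening: 1.0
89.111313679355 4.0833 [ 0.56479296 -0.186357    0.20157734] [ 2.58131831e-03 -1.22637925e-05 -9.99996668e-01] [ 0.42949019  0.69329532 -0.32701431  1.68883028  0.28829156  0.80455415
  1.52729726]
```

View pics/d1.png

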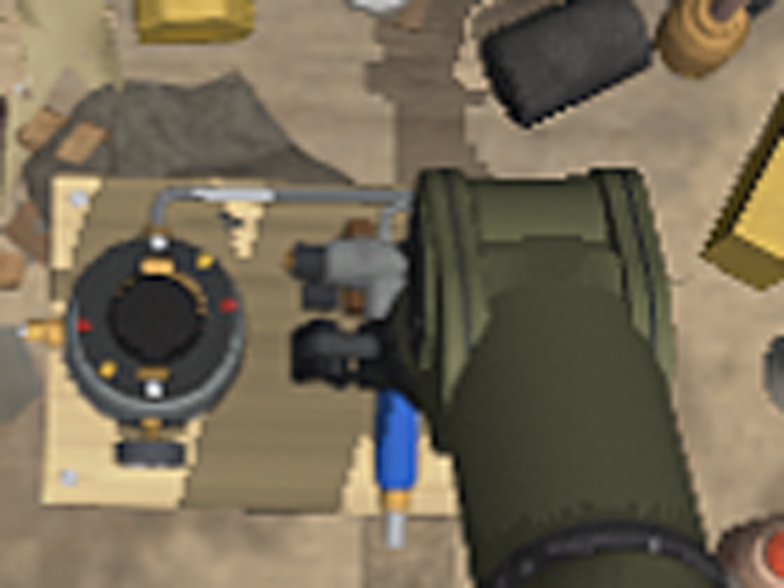

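View pics/d2.png

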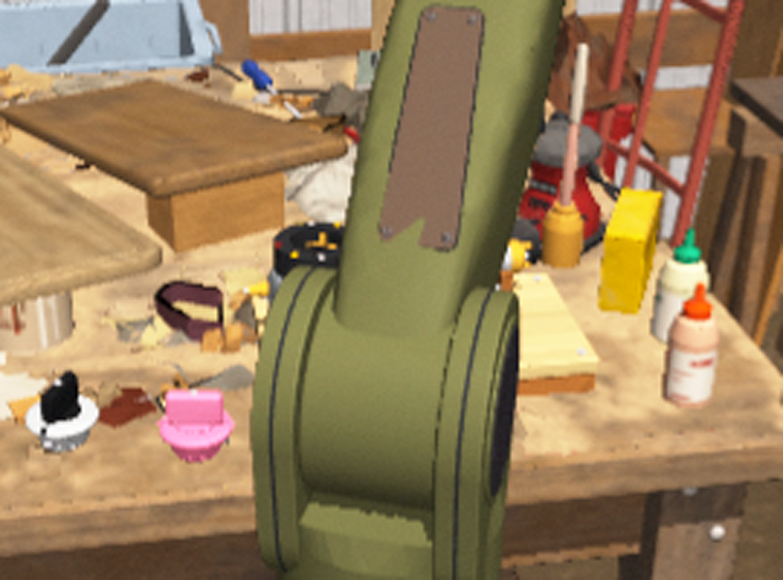

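```bash
python3 -m crank '{"offset":[[0,-0.0045,-0.02],[0,-0.0045,-0.04],[0,-0.0045,-0.06],[0,-0.0045,-0.08],[0,-0.0045,-0.095],[0,-0.0045,-0.107],[0,-0.0045,-0.107],[0,-0.0045,-0.107]],"rotation":[[0,0,0],[0,0,0],[0,0,0],[0,0,0],[0,0,0],[0,0,0],[0,0,0],[0,0,0]]}'
python3 - <<'E'
from h import *
snap("top","e1",(235,130,375,235),5.6); print(sensors.state())
E
```

```text
t: 4.75
tcp_pos: [0.5641, -0.1916, 0.0937]
orientation: [-1.629, 1.57, -0.075]
contact_force: [0.6, -0.3, 0.2]
opening: 1.001
{'t': 4.8, 'joint_pos': array([ 0.39976362,  0.8428168 , -0.26299101,  1.76195364,  0.36048318,
        0.58222957,  1.47197792]), 'dq': array([ 0.00256474, -0.01055962, -0.00245429, -0.00337485,  0.00018471,
       -0.00295868, -0.0009268 ]), 'effort': array([-4.25858900e-02, -5.40638995e+01, -2.37860285e+00, -1.02810806e+01,
        6.45747496e-03,  2.12577847e-02, -2.34021187e-03]), 'tcp_pos': array([ 0.56454911, -0.19176423,  0.09425041]), 'orientation': array([-1.7209416 ,  1.56873407, -0.16685939]), 'contact_force': array([0.08591725, 0.16701609, 0.71283463]), 'wrist_torque': array([ 0.02160531,  0.03304411, -0.04973794]), 'opening': 1.0026310529944362}
```

View pics/e1.png

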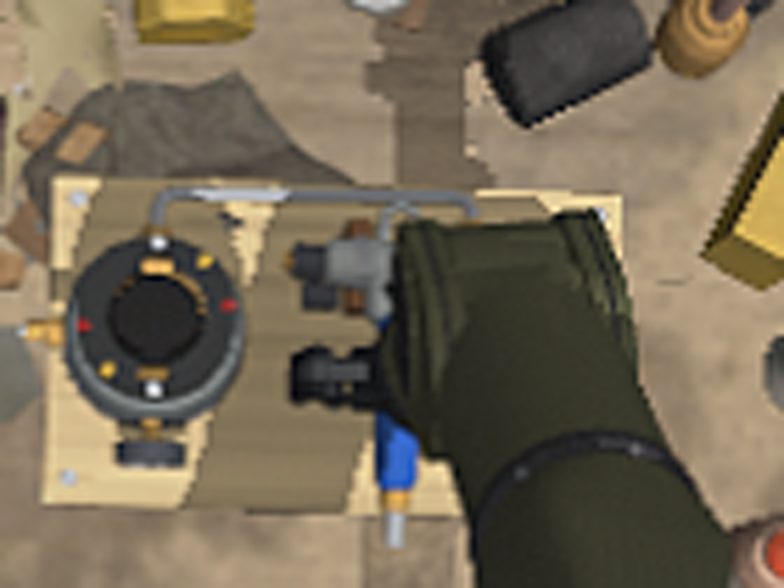

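The +y finger hangs free beside the grip at (330,375), with no contact force. I'll close to squeeze the trigger.

```bash
python3 -m crank '{"offset":[[0,0,0],[0,0,0],[0,0,0],[0,0,0],[0,0,0],[0,0,0],[0,0,0],[0,0,0]],"rotation":[[0,0,0],[0,0,0],[0,0,0],[0,0,0],[0,0,0],[0,0,0],[0,0,0],[0,0,0]]}' 0.3
python3 -c "
from plant import sensors;s=sensors.state();print(s['tcp_pos'],s['contact_force'],s['wrist_torque'],s['opening'])"
```

```text
t: 5.47
tcp_pos: [0.5645, -0.19, 0.0955]
orientation: [-0.946, 1.568, 0.608]
contact_force: [-3.3, 3.6, 15.5]
opening: 0.432
[ 0.56446675 -0.18998257  0.09547918] [-3.2786148   3.59287348 15.49683923] [ 0.5640384   0.59546636 -0.40181558] 0.4316723772612803
```

```bash
python3 -m crank '{"offset":[[0,0,0],[0,0,0],[0,0,0],[0,0,0],[0,0,0],[0,0,0]],"rotation":[[0,0,0],[0,0,0],[0,0,0],[0,0,0],[0,0,0],[0,0,0]]}' 0.25
python3 - <<'E'
from h import *
snap("top","e2",(235,130,375,235),5.6)
print([(d["conf"],d["at"]) for d in finder.place_of("top","trigger_blade")])
E
```

```text
t: 5.97
tcp_pos: [0.5645, -0.19, 0.0955]
orientation: [-0.952, 1.568, 0.602]
contact_force: [-3.9, 3.1, 15.0]
opening: 0.431
[]
```

View pics/e2.png

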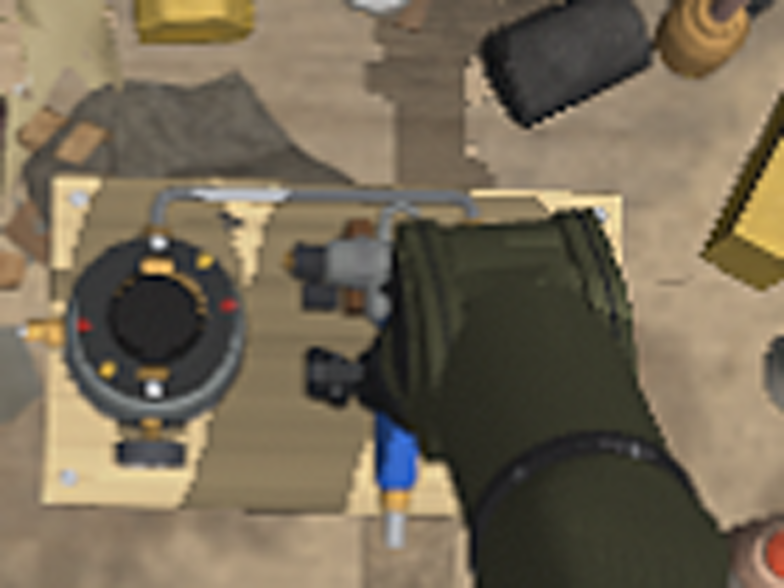

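The fingers stalled at 0.431 with both 0.30 and 0.25 commanded. The spring only takes 7 N, so the blade is at its stop. I'll open and rise.

```bash
python3 -m crank '{"offset":[[0,0,0],[0,0,0],[0,0,0],[0,0,0],[0,0,0],[0,0,0],[0,0,0],[0,0,0],[0,0,0.02],[0,0,0.05],[0,0,0.09],[0,0,0.13],[0,0,0.16],[-0.01,0.04,0.16],[-0.02,0.08,0.16],[-0.03,0.12,0.16],[-0.04,0.16,0.16],[-0.05,0.2,0.16],[-0.055,0.24,0.16],[-0.06,0.28,0.16]],"rotation":[[0,0,0],[0,0,0],[0,0,0],[0,0,0],[0,0,0],[0,0,0],[0,0,0],[0,0,0],[0,0,0],[0,0,0],[0,0,0],[0,0,0],[0,0,0],[0,0,0],[0,0,0],[0,0,-0.1],[0,0,-0.2],[0,0,-0.3],[0,0,-0.4],[0,0,-0.48]]}' 1
```

```text
t: 7.73
tcp_pos: [0.5026, 0.0901, 0.2533]
orientation: [0.179, 1.571, 1.248]
contact_force: [0.2, 0.5, 0.3]
opening: 1.002
```

```bash
python3 -m crank '{"offset":[[0,0.04,0],[0,0.07,0],[0,0.07,0],[0,0.07,0]],"rotation":[[0,0,0],[0,0,0],[0,0,0],[0,0,0]]}'
python3 - <<'E'
from h import *
np.set_printoptions(precision=4,suppress=True)
snap("top","f1",(110,150,400,260),2.7)
snap("scene","f2",(90,100,420,290),2.4)
s=sensors.state();R=Ro.from_euler('xyz',s["orientation"]).as_matrix()
print(np.degrees(np.arctan2(R[1,2],R[0,2])),s["t"],s["tcp_pos"],R[:,0],s["joint_pos"])
for n in ("top","scene"):
  for l in ("trigger_blade","pot_mouth","vent_mark","lock_mark","lid_grip","lid"):
    for d in finder.place_of(n,l)[:2]: print(n,l,round(d["conf"],2),d["at"],proj(n,d["at"])[0].round(0))
E
```

```text
t: 8.07
tcp_pos: [0.5029, 0.1609, 0.2531]
orientation: [0.559, 1.57, 1.638]
contact_force: [-0.6, -1.9, 0.5]
opening: 0.999
61.47984681113096 8.1667 [0.5034 0.1571 0.2529] [-0.0005 -0.0012 -1.    ] [-0.2661  0.5322 -0.1963  1.8303  0.1405  0.7935  0.5382]
top trigger_blade 0.58 [0.5635, -0.2219, 0.0975] [318. 201.]
top trigger_blade 0.44 [0.5629, -0.1846, 0.0888] [306. 201.]
top pot_mouth 0.55 [0.6021, -0.0565, 0.1444] [265. 185.]
top vent_mark 0.61 [0.6277, -0.068, 0.1463] [269. 177.]
top lock_mark 0.66 [0.6046, -0.0926, 0.1456] [277. 185.]
top lid_grip 0.85 [0.4658, 0.0909, 0.0535] [217. 231.]
top lid 0.89 [0.467, 0.0934, -0.0031] [217. 232.]
scene lid_grip 0.88 [0.469, 0.0907, 0.0494] [216. 230.]
scene lid_grip 0.66 [0.5047, 0.2139, 0.056] [170. 225.]
scene lid 0.79 [0.5053, 0.2165, 0.0016] [171. 241.]
scene lid 0.67 [0.4637, 0.0864, 0.0034] [218. 245.]
```

View pics/f1.png

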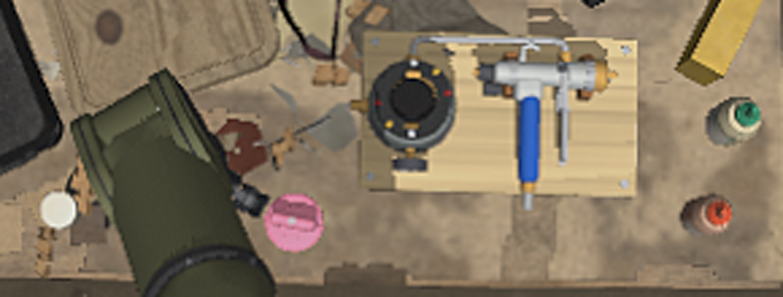

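View pics/f2.png

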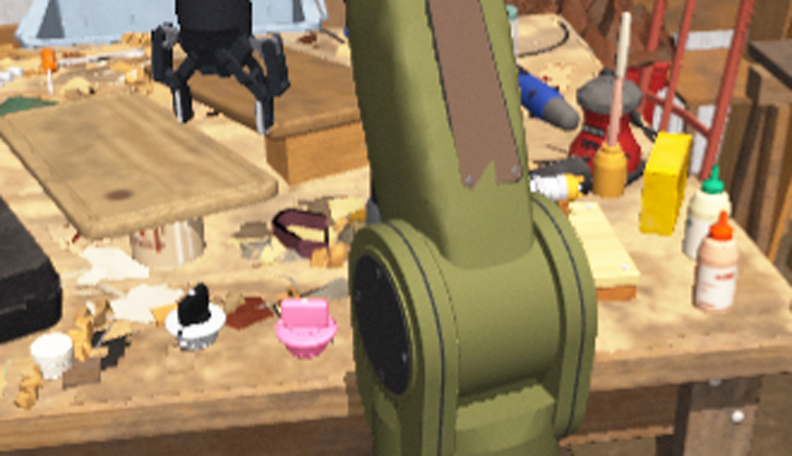

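```bash
python3 - <<'E'
from h import *
np.set_printoptions(precision=4,suppress=True)
print("board corner",tri((138.5,191.5),(125.4,196.7)))
print("lid disc c",tri((180.6,219.4),(171.9,234.8)))
def model(x,y,yaw):
    R=Ro.from_euler('z',yaw,degrees=True).as_matrix();a=np.linspace(0,2*np.pi,40)
    P=[(.035*np.cos(t),.035*np.sin(t),.034) for t in a]
    P+=[(sx*.027,sy*.007,z) for sx in(1,-1) for sy in (1,-1) for z in (.034,.066)]
    P+=[(s*.035,0,.034) for s in (1,-1)]
    return np.array(P)@R.T+[x,y,0]
M=model(.505,.2125,-28)
snap("scene","g2",(145,205,200,250),12,M)
im=cv2.imread("pics/top0.png");o=cv2.resize(im[195:240,155:205],None,fx=12,fy=12,interpolation=cv2.INTER_CUBIC)
for p in proj("top",M): cv2.circle(o,tuple(int(round(t)) for t in ((p-[155,195]+.5)*12-.5)),3,(0,0,255),1)
g=cv2.imread("pics/g2.png"); h=np.zeros((540,1260,3),np.uint8); h[:,:600]=o; h[:,600:]=g
cv2.imwrite("pics/g1.png",cv2.resize(h,None,fx=.63,fy=.63,interpolation=cv2.INTER_AREA))
E
```

```text
board corner [0.5815 0.3309 0.1121]
lid disc c [0.5035 0.2107 0.0229]
```

View pics/g1.png

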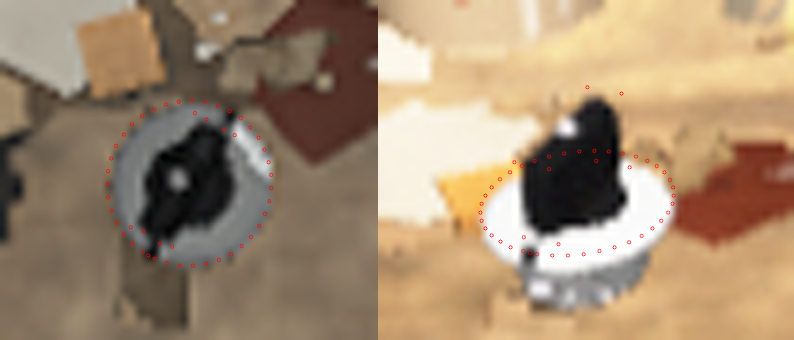

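The board corner stands at z 0.112, about 100 mm clear of the fingers. The model overlays the grey lid at about (0.504, 0.2115), yaw −29°, and the tool yaw already matches. I'll descend to it.

```bash
python3 -m crank '{"offset":[[0.001,0.03,0],[0.001,0.053,-0.02],[0.001,0.053,-0.05],[0.001,0.053,-0.08],[0.001,0.053,-0.1],[0.001,0.053,-0.12],[0.001,0.053,-0.12],[0.001,0.053,-0.12]],"rotation":[[0,0,0],[0,0,0],[0,0,0],[0,0,0],[0,0,0],[0,0,0],[0,0,0],[0,0,0]]}'
python3 - <<'E'
from h import *
snap("scene","g3",(90,90,260,260),3.5); snap("top","g4",(110,150,260,260),5)
s=sensors.state();print(s["tcp_pos"],s["contact_force"])
E
```

```text
t: 9.48
tcp_pos: [0.504, 0.2111, 0.1326]
orientation: [2.508, 1.569, -2.701]
contact_force: [-0.5, 0.3, -0.3]
opening: 1.002
[0.50536048 0.21172349 0.13426018] [ 0.60742779 -0.26769353 -0.45139178]
```

View pics/g3.png

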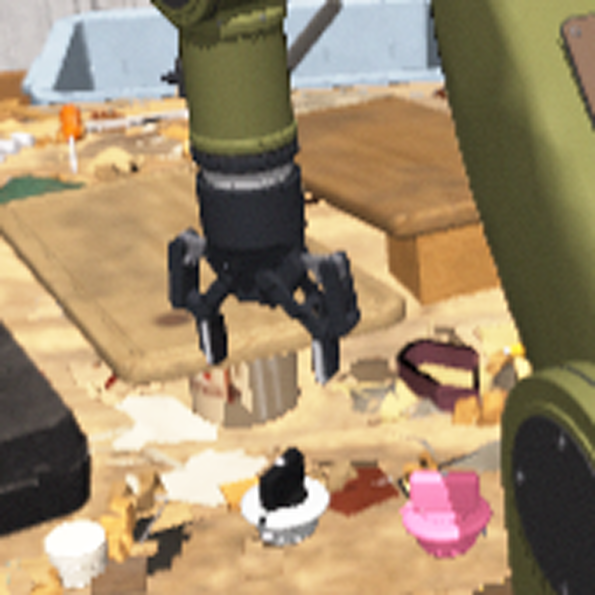

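View pics/g4.png

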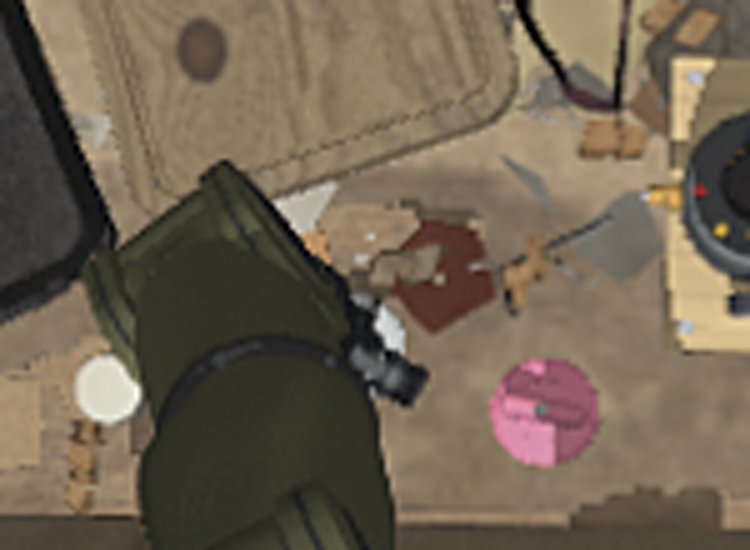

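The fingers hang over the grey lid at g3 (270,340), above the wing at (283,480), and the wrist is high and clear. I'll descend to a TCP height of 0.064 and then close.

```bash
python3 -m crank '{"offset":[[0,0,-0.02],[0,0,-0.04],[0,0,-0.058],[0,0,-0.069],[0,0,-0.069],[0,0,-0.069]],"rotation":[[0,0,0],[0,0,0],[0,0,0],[0,0,0],[0,0,0],[0,0,0]]}'
```

```text
t: 10.08
tcp_pos: [0.505, 0.2115, 0.0648]
orientation: [-0.551, 1.57, 0.523]
contact_force: [0.1, 0.1, 0.2]
opening: 1.002
```

```bash
python3 -m crank '{"offset":[[0,0,0],[0,0,0],[0,0,0],[0,0,0],[0,0,0],[0,0,0],[0,0,0],[0,0,0],[0,0,0],[0,0,0]],"rotation":[[0,0,0],[0,0,0],[0,0,0],[0,0,0],[0,0,0],[0,0,0],[0,0,0],[0,0,0],[0,0,0],[0,0,0]]}' 0
python3 - <<'E'
from h import *
snap("scene","g5",(90,140,260,260),4.5)
s=sensors.state();print(s["tcp_pos"],s["contact_force"],s["wrist_torque"])
E
```

```text
t: 10.92
tcp_pos: [0.505, 0.2118, 0.0644]
orientation: [-0.353, 1.569, 0.721]
contact_force: [0.7, 0.4, 3.9]
opening: 0.095
[0.50497679 0.21177754 0.06442772] [1.42069822 1.89038184 4.7524986 ] [ 0.26865072 -0.10756264  0.0441285 ]
```

View pics/g5.png

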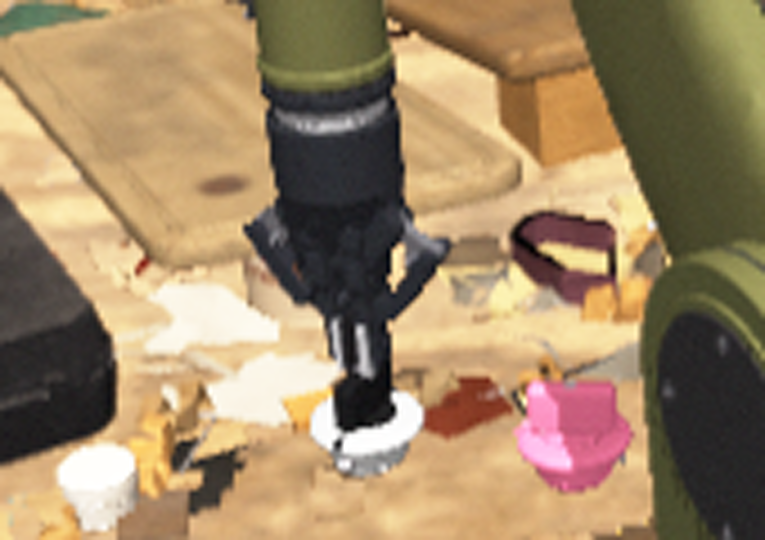

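```bash
python3 -m crank '{"offset":[[0,0,0.01],[0,0,0.03],[0,0,0.07],[0,0,0.11],[0,0,0.15],[0,0,0.19],[0.01,-0.015,0.21],[0.025,-0.05,0.21],[0.04,-0.085,0.21],[0.05,-0.12,0.21],[0.06,-0.155,0.21],[0.07,-0.19,0.21],[0.08,-0.22,0.21],[0.09,-0.245,0.21],[0.0954,-0.2606,0.21],[0.0954,-0.2606,0.21],[0.0954,-0.2606,0.21],[0.0954,-0.2606,0.21],[0.0954,-0.2606,0.21]],"rotation":[[0,0,0],[0,0,0],[0,0,0],[0,0,0],[0,0,0],[0,0,0],[0,0,0.05],[0,0,0.12],[0,0,0.19],[0,0,0.26],[0,0,0.33],[0,0,0.4],[0,0,0.46],[0,0,0.484],[0,0,0.484],[0,0,0.484],[0,0,0.484],[0,0,0.484],[0,0,0.484]]}'
python3 - <<'E'
from h import *
snap("scene","h1",(180,60,420,260),3.2); snap("top","h2",(235,130,375,235),5.6)
s=sensors.state();R=Ro.from_euler('xyz',s["orientation"]).as_matrix()
print(np.degrees(np.arctan2(R[1,2],R[0,2])),s["t"],s["tcp_pos"],R[:,0],s["joint_pos"],s["contact_force"],s["opening"])
E
```

```text
t: 12.55
tcp_pos: [0.5993, -0.0473, 0.2743]
orientation: [0.655, 1.569, 2.216]
contact_force: [0.7, 0.5, -0.2]
opening: 0.0
89.41635343276101 12.65 [ 0.59955583 -0.04761654  0.27433323] [-2.78020790e-04  6.07439696e-04 -9.99999777e-01] [ 0.20057683  0.62026038 -0.34631662  1.57978526  0.23848474  0.98373781
  1.34167065] [-0.64501953  0.47193441 -1.2452778 ] 0.003777239821354701
```

View pics/h1.png

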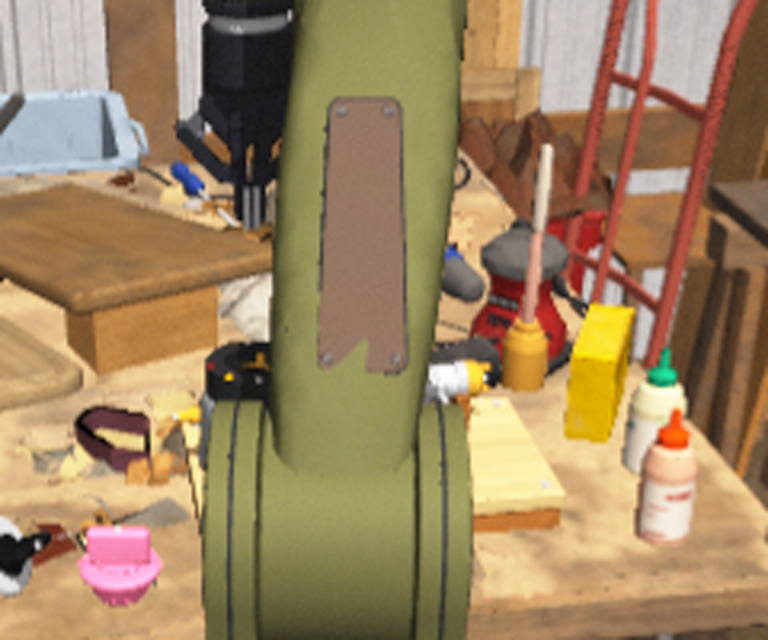

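View pics/h2.png

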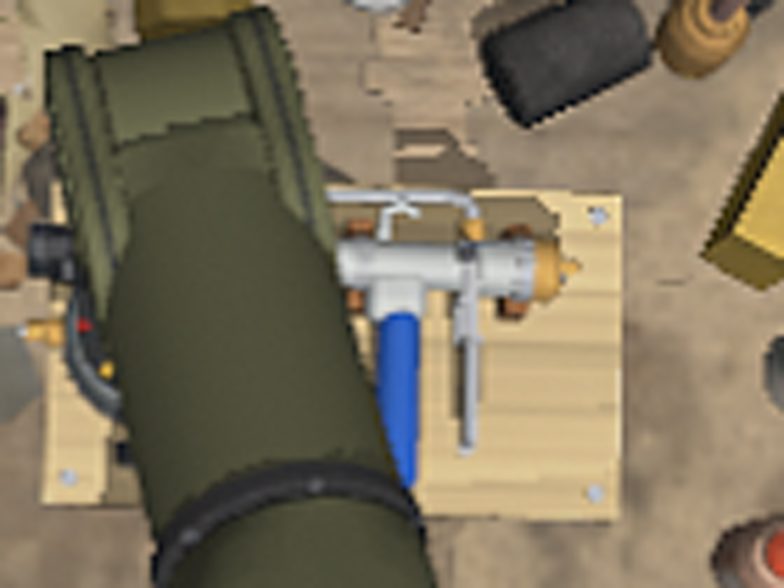

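The gripper has closed to 0, so the lid slipped out. I'll look at where it is.

```bash
python3 - <<'E'
from h import *
snap("scene","i1",(130,190,250,280),6); snap("top","i2",(150,190,250,255),7.8)
for n in ("top","scene"):
  for l in ("lid_grip","lid"):
    for d in finder.place_of(n,l)[:3]: print(n,l,round(d["conf"],2),d["at"],proj(n,d["at"])[0].round(0))
E
```

```text
top lid_grip 0.87 [0.4653, 0.088, 0.0523] [218. 232.]
top lid_grip 0.62 [0.4839, 0.1673, 0.0489] [193. 225.]
top lid 0.88 [0.5055, 0.2115, 0.0163] [181. 219.]
top lid 0.82 [0.4673, 0.0924, -0.0046] [218. 232.]
scene lid_grip 0.93 [0.4673, 0.0908, 0.0495] [216. 230.]
scene lid_grip 0.84 [0.4856, 0.1657, 0.0461] [188. 230.]
scene lid 0.7 [0.4653, 0.0879, 0.0054] [218. 244.]
scene lid 0.57 [0.5074, 0.2114, 0.0185] [172. 235.]
```

View pics/i1.png

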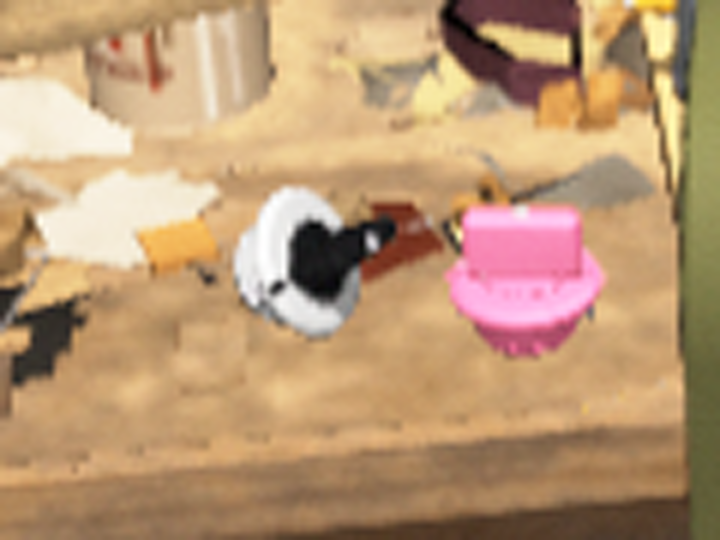

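View pics/i2.png

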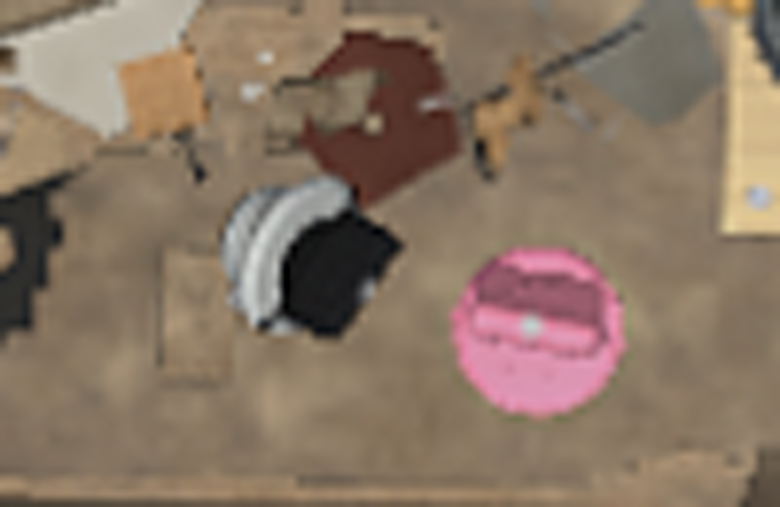

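The lid has tipped on its side: wing pointing to −y/−x, axis rising about 25°, grip point near (0.485, 0.166, 0.046). The pads were too high on the wing. I'll fit its pose.

```bash
cat > fit.py <<'E'
from h import *
def pose(x,y,az,e,H0):
    az,e=np.radians([az,e]); uh=np.array([np.cos(az),np.sin(az),0]);up=np.array([0,0,1.])
    zl=uh*np.cos(e)+up*np.sin(e); xl=np.cross(up,uh); xl/=np.linalg.norm(xl) ; yl=np.cross(zl,xl)
    return np.array([x,y,H0]),np.c_[xl,yl,zl]
def body():
    a=np.linspace(0,2*np.pi,48,endpoint=False);c=lambda r,z:[(r*np.cos(t),r*np.sin(t),z) for t in a]
    B=c(.0225,0)+c(.024,.003)+c(.024,.026)+c(.035,.026)+c(.035,.034)
    W=[(sx*.027,sy*.007,z) for sx in(1,-1) for sy in (1,-1) for z in (.034,.066)]
    return np.array(B),np.array(W)
def hulls(n,p):
    o,R=pose(*p);return [cv2.convexHull(proj(n,V@R.T+o).astype(np.float32)) for V in body()]
E
python3 - <<'E'
from fit import *
p=(.5065,.2115,-115,25,.0207)
out=[]
for n,c,s,f in (("scene",(130,190,250,280),5,"i1"),("top",(150,190,250,255),6,"i2")):
    im=read_camera(n)[:,:,::-1]
    x0,y0,x1,y1=c;o=cv2.resize(im[y0:y1,x0:x1],None,fx=s,fy=s,interpolation=cv2.INTER_CUBIC)
    for h,col in zip(hulls(n,p),((0,0,255),(255,0,0))): cv2.polylines(o,[((h-[x0,y0]+.5)*s-.5).astype(np.int32)],True,col,1)
    m=max(finder.silhouettes(n,"lid"),key=lambda d:d["mask"][:,:205].sum())["mask"]; print(n,m.sum())
    np.save(f"pics/m_{n}.npy",m); out.append(o)
cv2.imwrite("pics/j1.png",out[0]);cv2.imwrite("pics/j2.png",out[1])
from scipy.optimize import minimize
M={n:np.load(f"pics/m_{n}.npy") for n in ("scene","top")}
for n in M: print(n,np.argwhere(M[n]).min(0),np.argwhere(M[n]).max(0))
E
```

```text
scene 424
top 373
scene [222 169] [246 194]
top [212 178] [234 201]
```

View pics/j1.png

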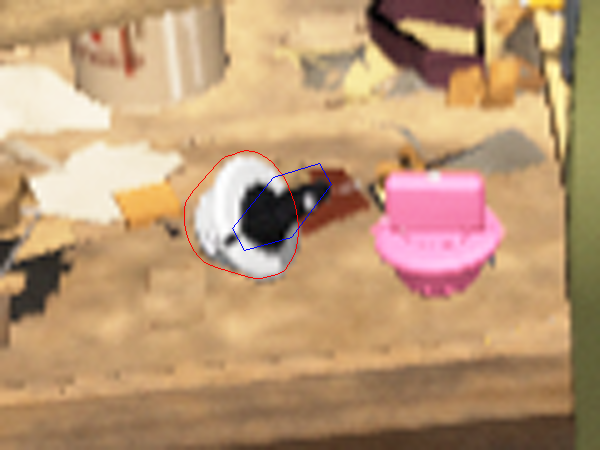

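View pics/j2.png

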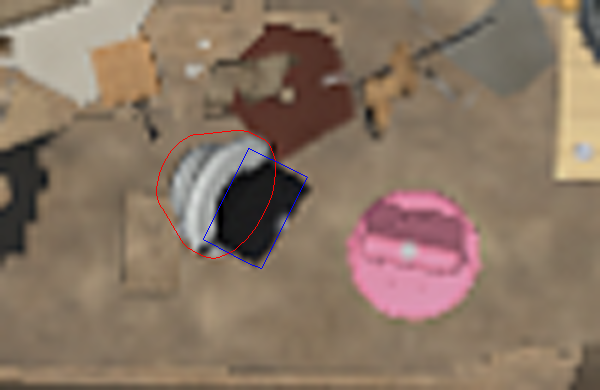

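```bash
python3 - <<'E'
from fit import *
from scipy.optimize import minimize
import fit
M={n:np.load(f"pics/m_{n}.npy") for n in ("scene","top")}
B,W=body(); S=8
def iou(q):
    x,y,az,e,roll=q
    H0=.035*np.cos(np.radians(e))-.026*np.sin(np.radians(e))
    o,R=pose(x,y,az,e,H0); R=R@Ro.from_euler('z',roll,degrees=True).as_matrix(); t=0
    for n in M:
        im=np.zeros((384*4,512*4),np.uint8)
        for V in (B,W):
            h=cv2.convexHull(proj(n,V@R.T+o).astype(np.float32)); cv2.fillPoly(im,[((h+.5)*4).astype(np.int32)],1)
        a=cv2.resize(im.astype(np.float32),(512,384),interpolation=cv2.INTER_AREA); m=M[n].astype(float)
        t-=np.minimum(a,m).sum()/np.maximum(a,m).sum()
    return t
best=None
for az in (-125,-115,-105):
  for e in (15,25):
    r=minimize(iou,[.503,.208,az,e,0],method="Nelder-Mead",options=dict(initial_simplex=np.array([[.503,.208,az,e,0]]*6)+np.vstack([np.zeros(5),np.diag([.006,.006,10,8,10])]),maxiter=200))
    print(r.x.round(4),r.fun)
    if best is None or r.fun<best.fun: best=r
x,y,az,e,roll=best.x;H0=.035*np.cos(np.radians(e))-.026*np.sin(np.radians(e))
o,R=pose(x,y,az,e,H0);R=R@Ro.from_euler('z',roll,degrees=True).as_matrix();print(o,o+R[:,2]*.055,R)
out=[]
for n,f,c,s in (("scene","scene",(150,210,210,260),6.5),("top","top",(165,200,215,245),7)):
    im=read_camera(n)[:,:,::-1]; x0,y0,x1,y1=c;q=cv2.resize(im[y0:y1,x0:x1],None,fx=s,fy=s,interpolation=cv2.INTER_CUBIC)
    for V,col in ((B,(0,0,255)),(W,(255,0,0))):
        h=cv2.convexHull(proj(n,V@R.T+o).astype(np.float32)); cv2.polylines(q,[((h-[x0,y0]+.5)*s-.5).astype(np.int32)],True,col,1)
    out.append(q[:315,:350])
cv2.imwrite("pics/k1.png",np.hstack(out))
E
```

```text
[   0.5011    0.2066 -108.1924   30.609   -25.7109] -1.757706381959668
[   0.5052    0.2044 -119.5714   33.7451   -5.0551] -1.751208005057124
[   0.5019    0.2062 -111.5695   32.5729  -20.3146] -1.7600648722885917Traceback (most recent call last):
  File "<stdin>", line 20, in <module>
    res = _minimize_neldermead(fun, x0, args, callback, bounds=bounds,
                               **options)
    fxr = func(xr)
    fx = function(np.copy(x), *(wrapper_args + args))
  File "<stdin>", line 13, in iou
  File "h.py", line 11, in proj
    K,d,o,R=cam(n); M=F@R.T
            ~~~^^^
  File "h.py", line 5, in cam
    c=get_calibration(n); R=np.array(c["rotation"])
ValueError: time passes only in moves, steps and waits
```

```bash
sed -i 's/^def cam(n):/import functools\n@functools.lru_cache\ndef cam(n):/' h.py; cat > fit2.py <<'E'
from fit import *
from scipy.optimize import minimize
B,W=body()
def full(q,e=None):
    x,y,az,roll=q[:4]; e=25 if len(q)<5 else q[4]
    H0=.035*np.cos(np.radians(e))-.026*np.sin(np.radians(e))
    o,R=pose(x,y,az,e,H0); return o,R@Ro.from_euler('z',roll,degrees=True).as_matrix()
E
python3 - <<'E'
from fit2 import *
ims={}
M={}
for n,c in (("scene",(0,205)),("top",(0,205))):
    im=read_camera(n).astype(int); ims[n]=im
    dark=(im.sum(2)<110); 
    M[n]=(np.load(f"pics/m_{n}.npy"),dark&cv2.dilate(np.load(f"pics/m_{n}.npy").astype(np.uint8),np.ones((5,5)))>0)
    print(n,M[n][1].sum())
def f(q):
    o,R=full(q);t=0
    for n in M:
        a=[]
        for V in (B,W):
            im=np.zeros((384*4,512*4),np.uint8);h=cv2.convexHull(proj(n,V@R.T+o).astype(np.float32)); cv2.fillPoly(im,[((h+.5)*4).astype(np.int32)],1)
            a.append(cv2.resize(im.astype(np.float32),(512,384),interpolation=cv2.INTER_AREA))
        u=np.maximum(*a);m=M[n][0];t-=np.minimum(u,m).sum()/np.maximum(u,m).sum()
        u=a[1];m=M[n][1];t-=np.minimum(u,m).sum()/np.maximum(u,m).sum()
    return t
best=None
for az in (-120,-108):
  for ex in ([],[25]):
    x0=np.array([.503,.208,az,-5]+ex)
    r=minimize(f,x0,method="Nelder-Mead",options=dict(initial_simplex=np.vstack([x0,x0+np.diag([.006,.006,10,10,8][:len(x0)])]),maxiter=150))
    print(r.x.round(4),r.fun)
    if len(ex)==0 and (best is None or r.fun<best.fun): best=r
o,R=full(best.x);print(o,o+R[:,2]*.055);print(R)
out=[]
for n,c,s in (("scene",(150,210,210,260),6.5),("top",(165,200,215,245),7)):
    im=ims[n][:,:,::-1].astype(np.uint8); x0,y0,x1,y1=c;q=cv2.resize(im[y0:y1,x0:x1],None,fx=s,fy=s,interpolation=cv2.INTER_CUBIC)
    for V,col in ((B,(0,0,255)),(W,(255,0,0))):
        h=cv2.convexHull(proj(n,V@R.T+o).astype(np.float32)); cv2.polylines(q,[((h-[x0,y0]+.5)*s-.5).astype(np.int32)],True,col,1)
    out.append(q[:315,:350])
cv2.imwrite("pics/k1.png",np.hstack(out))
print(sensors.state()["t"])
E
```

```text
scene 111
top 147
[   0.5052    0.2099 -114.333   -14.5919] -2.9217872619628906
[   0.5049    0.2057 -118.0328   -8.6055   34.9528] -2.9478847980499268
[   0.5069    0.2099 -118.0935   -5.041 ] -2.908905029296875
[   0.5061    0.2056 -119.0739   -6.893    34.1059] -2.952749013900757
[0.50518306 0.20985137 0.0207327 ] [0.48464416 0.16443254 0.0439767 ]
[[ 0.83790575  0.39807118 -0.37343446]
 [-0.49576202  0.26884848 -0.82579689]
 [-0.22832865  0.87707459  0.42261826]]
13.25
```

View pics/k1.png

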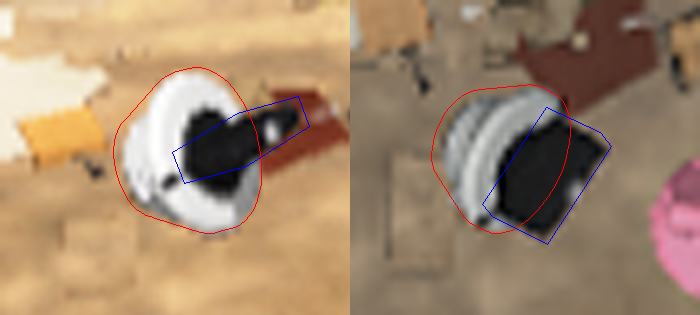

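```bash
python3 - <<'E'
from h import *
P=np.array([[.505,.2118,z] for z in (.0,.034,.0395,.0585,.066,.1125)])
print(((proj("scene",P)-[90,140]+.5)*4.5-.5).round(0))
im=cv2.imread("pics/g5.png"); cv2.imwrite("pics/g6.png",cv2.resize(im[300:500,230:480],None,fx=3,fy=3,interpolation=cv2.INTER_CUBIC))
print(sensors.state()["tcp_pos"],sensors.state()["opening"])
E
```

```text
[[372. 458.]
 [367. 412.]
 [366. 405.]
 [363. 378.]
 [362. 368.]
 [354. 301.]]
[ 0.59992141 -0.04938353  0.274112  ] 0.002220312856107188
```

View pics/g6.png

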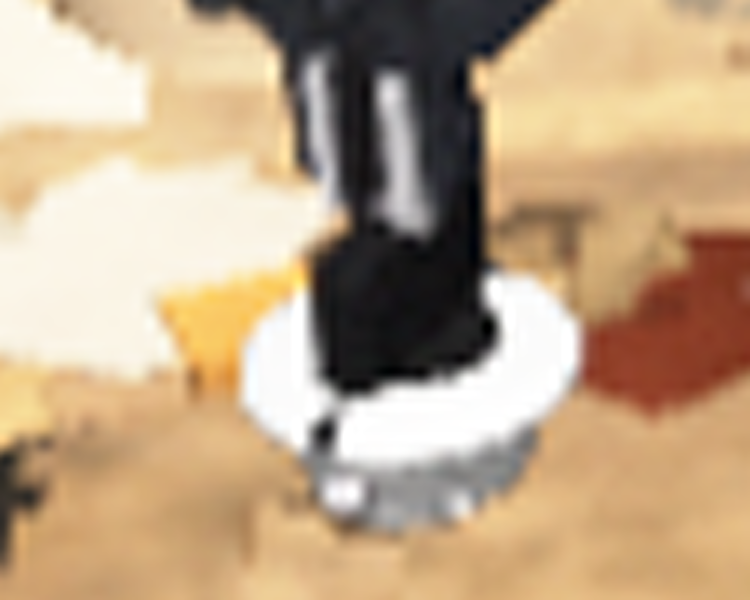

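```bash
python3 - <<'E'
from h import *
s=sensors.state();p=s["tcp_pos"]
P=np.array([p-[0,0,z] for z in (0,.006,.025,.035)])
print(((proj("scene",P)-[200,60]+.5)*6-.5).round(0))
snap("scene","l1",(200,60,300,150),6,P[[0,2]])
# earlier g3 check: open at tcp (.505,.2117,.134), z-azimuth 61.4
a=np.radians(61.4);d=np.array([np.cos(a),np.sin(a),0]);q=np.array([.505,.2117,.1335])
Q=np.array([q+s_*d*.0425-[0,0,z] for s_ in(1,-1) for z in (0,.012,.025)])
print(((proj("scene",Q)-[90,90]+.5)*3.5-.5).round(0))
E
```

```text
[[354. 428.]
 [354. 440.]
 [355. 479.]
 [355. 499.]]
[[224. 377.]
 [226. 390.]
 [228. 405.]
 [322. 394.]
 [324. 408.]
 [325. 423.]]
```

View pics/l1.png

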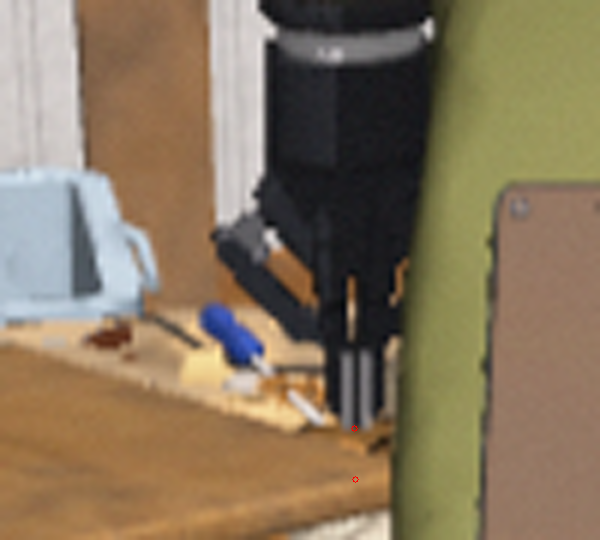

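```bash
python3 - <<'E'
from h import *
P=np.array([[.5645,-.1918+d,z] for d in (.0425,.057) for z in (.094,.13)])
print(((proj("top",P)-[235,130]+.5)*5.6-.5).round(0))
E
```

```text
[[335. 394.]
 [341. 387.]
 [309. 394.]
 [314. 387.]]
```

The picture shows the real fingertips at the reported TCP (l1 (355,428)). The stated 25 mm-ahead point would be at (355,479). So the fingers reach 25 mm less far than stated, which explains why the lid grasp only caught the wing's top. It also makes the squeeze shallow, so I'll redo it deeper before touching the lid again.

```bash
python3 -m crank '{"offset":[[-0.01,-0.03,0],[-0.02,-0.065,0],[-0.03,-0.1,0],[-0.0364,-0.13,0],[-0.0364,-0.1424,-0.02],[-0.0364,-0.1424,-0.06],[-0.0364,-0.1424,-0.1],[-0.0364,-0.1424,-0.13],[-0.0364,-0.1424,-0.15],[-0.0364,-0.1424,-0.165],[-0.0364,-0.1424,-0.18],[-0.0364,-0.1424,-0.195],[-0.0364,-0.1424,-0.204],[-0.0364,-0.1424,-0.204],[-0.0364,-0.1424,-0.204]],"rotation":[[0,0,0],[0,0,0],[0,0,0],[0,0,0],[0,0,0],[0,0,0],[0,0,0],[0,0,0],[0,0,0],[0,0,0],[0,0,0],[0,0,0],[0,0,0],[0,0,0],[0,0,0]]}' 1
```

```text
t: 14.55
tcp_pos: [0.5635, -0.1917, 0.0701]
orientation: [1.043, 1.57, 2.601]
contact_force: [0.1, -0.6, -0.0]
opening: 1.001
```

```bash
python3 -m crank '{"offset":[[0,0,0],[0,0,0],[0,0,0],[0,0,0],[0,0,0],[0,0,0],[0,0,0],[0,0,0],[0,0,0],[0,0,0]],"rotation":[[0,0,0],[0,0,0],[0,0,0],[0,0,0],[0,0,0],[0,0,0],[0,0,0],[0,0,0],[0,0,0],[0,0,0]]}' 0.2
python3 - <<'E'
from h import *
s=sensors.state();print(s["tcp_pos"],s["contact_force"],s["opening"])
snap("top","m1",(235,130,375,235),5.6)
E
```

```text
t: 15.38
tcp_pos: [0.5643, -0.1904, 0.0724]
orientation: [-1.087, 1.568, 0.47]
contact_force: [-3.4, 3.4, 12.8]
opening: 0.454
[ 0.56433875 -0.19040274  0.07236259] [-3.37064917  3.37974804 12.80375917] 0.45352701151189106
```

View pics/m1.png

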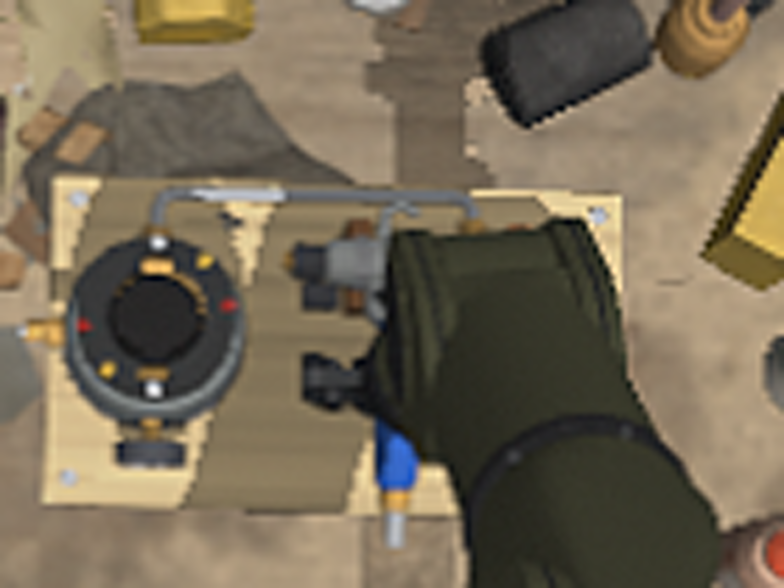

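The second squeeze stalled at 0.454, about 38.6 mm against the expected 40, with the blade at its stop. I'll release, rise, and go to the tipped lid with the jaws turned along its wing.

```bash
python3 -m crank '{"offset":[[0,0,0],[0,0,0],[0,0,0],[0,0,0],[0,0,0],[0,0,0],[0,0,0],[0,0,0.03],[0,0,0.07],[0,0,0.11],[0,0,0.15],[0,0,0.18],[-0.01,0.03,0.19],[-0.02,0.07,0.19],[-0.03,0.11,0.19],[-0.04,0.15,0.19],[-0.055,0.19,0.19],[-0.07,0.23,0.19],[-0.09,0.27,0.19],[-0.103,0.305,0.19]],"rotation":[[0,0,0],[0,0,0],[0,0,0],[0,0,0],[0,0,0],[0,0,0],[0,0,0],[0,0,0],[0,0,0],[0,0,0],[0,0,0],[0,0,0],[0,0,-0.12],[0,0,-0.24],[0,0,-0.36],[0,0,-0.48],[0,0,-0.6],[0,0,-0.72],[0,0,-0.84],[0,0,-0.96]]}' 1
```

```text
t: 17.1
tcp_pos: [0.4591, 0.1141, 0.2602]
orientation: [2.264, 1.57, 2.856]
contact_force: [-0.4, -0.2, 0.3]
opening: 1.002
```

```bash
python3 -m crank '{"offset":[[0,0.007,0],[0,0.007,0],[0,0.007,0],[0,0.007,0],[0,0.007,0],[0,0.007,0],[0,0.007,0],[0,0.007,0],[0,0.007,0],[0,0.007,0],[0,0.007,0]],"rotation":[[0,0,-0.12],[0,0,-0.24],[0,0,-0.36],[0,0,-0.48],[0,0,-0.6],[0,0,-0.72],[0,0,-0.84],[0,0,-0.96],[0,0,-1.08],[0,0,-1.08],[0,0,-1.08]]}'
python3 - <<'E'
from h import *
s=sensors.state();R=Ro.from_euler('xyz',s["orientation"]).as_matrix()
print(np.degrees(np.arctan2(R[1,2],R[0,2])),s["t"],s["tcp_pos"],s["joint_pos"])
snap("top","n1",(150,150,350,260),4)
E
```

```text
t: 18.02
tcp_pos: [0.4606, 0.1199, 0.2601]
orientation: [-1.889, 1.571, -2.367]
contact_force: [-0.5, -0.6, -0.2]
opening: 0.997
-27.386156069494586 18.0167 [0.4605783  0.11989352 0.26008909] [-0.5187135   0.46394927  0.25210265  1.97646811 -0.16977456  0.72119365
 -0.6422356 ]
```

View pics/n1.png

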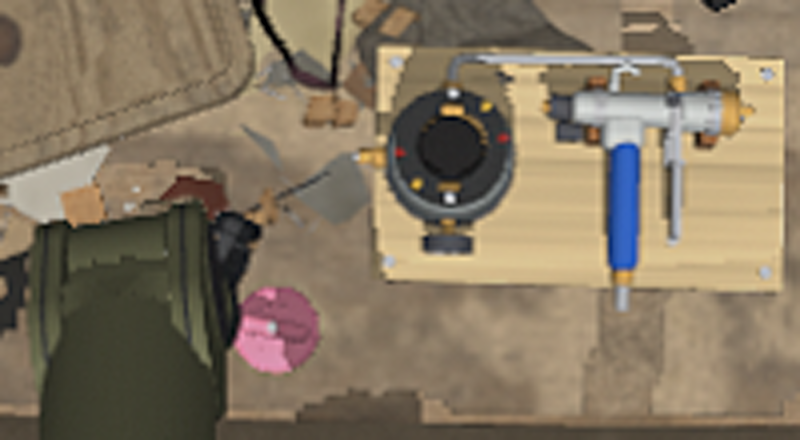

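```bash
python3 -m crank '{"offset":[[0,0,0],[0,0,-0.02],[0.004,0.01,-0.05],[0.008,0.02,-0.08],[0.012,0.028,-0.12],[0.0178,0.035,-0.155],[0.0178,0.035,-0.17],[0.0178,0.035,-0.17],[0.0178,0.035,-0.17]],"rotation":[[0.1,-0.051,0],[0.2,-0.102,0],[0.28,-0.143,0],[0.28,-0.143,0],[0.28,-0.143,0],[0.28,-0.143,0],[0.28,-0.143,0],[0.28,-0.143,0],[0.28,-0.143,0]]}'
python3 - <<'E'
from h import *
s=sensors.state();R=Ro.from_euler('xyz',s["orientation"]).as_matrix()
print(s["t"],s["tcp_pos"],R[:,0],R[:,2],s["joint_pos"])
snap("scene","o1",(120,150,250,260),5.5,[s["tcp_pos"]]); snap("top","o2",(150,190,250,260),7)
E
```

```text
t: 18.82
tcp_pos: [0.4885, 0.1537, 0.0987]
orientation: [1.638, 1.268, 1.161]
contact_force: [0.0, -0.4, 0.3]
opening: 0.999
18.8167 [0.48853443 0.15369208 0.09867623] [ 0.11876584  0.27314777 -0.95461247] [ 0.88935124 -0.45678458 -0.0200554 ] [-0.05757649  0.76347883 -0.29258145  2.18746632 -0.99895234  0.04306759
  0.26483684]
```

View pics/o1.png

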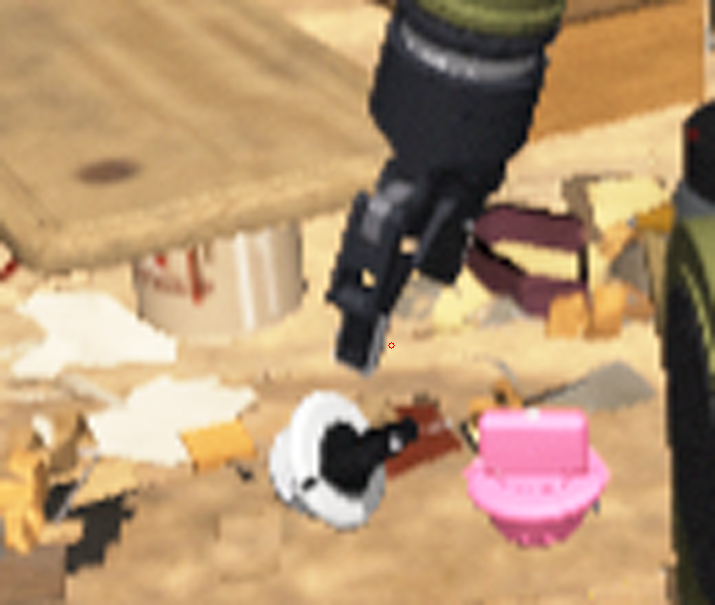

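View pics/o2.png

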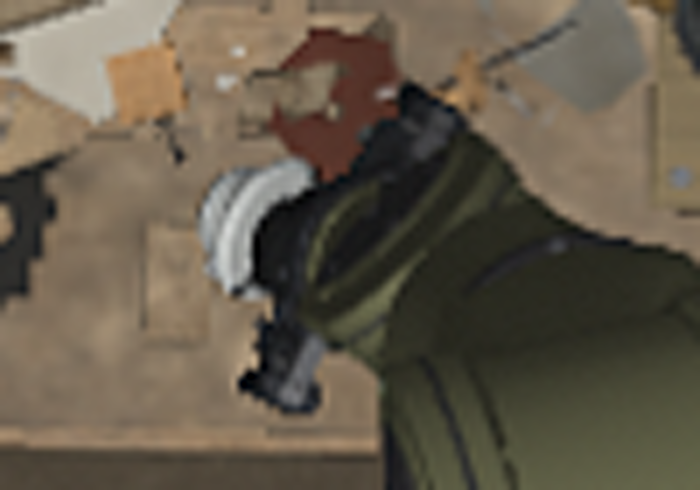

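That lean drives J5 and J6 to their limits, so I'll undo it. I'll grasp the wing ends from straight above instead and lean the other way afterwards, which has room in J6.

```bash
python3 -m crank '{"offset":[[0,0,0.02],[0,0,0.05],[0,0,0.06],[0,0,0.06],[0,0,0.06],[0,0,0.06]],"rotation":[[-0.1,0.051,0],[-0.2,0.102,0],[-0.28,0.143,0],[-0.28,0.143,0],[-0.28,0.143,0],[-0.28,0.143,0]]}'
python3 - <<'E'
from h import *
s=sensors.state();R=Ro.from_euler('xyz',s["orientation"]).as_matrix()
print(s["t"],s["tcp_pos"],R[:,0],R[:,2],np.degrees(np.arctan2(R[1,2],R[0,2])),s["joint_pos"])
q=s["tcp_pos"];T=np.array([q+k*R[:,2]*.0425+R[:,0]*z for k in(1,-1) for z in(0,-.013,.012)])
snap("scene","p1",(120,130,250,240),5.5,T); snap("top","p2",(150,190,250,260),7)
E
```

```text
t: 19.42
tcp_pos: [0.4904, 0.1598, 0.1633]
orientation: [-2.419, 1.557, -2.891]
contact_force: [0.8, 1.5, -0.6]
opening: 1.001
19.4167 [0.4903546  0.15980786 0.16326211] [-0.0137406  -0.00351502 -0.99989942] [ 0.89074105 -0.45438651 -0.0106432 ] -27.027123650119417 [-0.739196    0.73222471  0.57543708  1.96952347 -0.64949752  0.64644585
 -0.21088946]
```

View pics/p1.png

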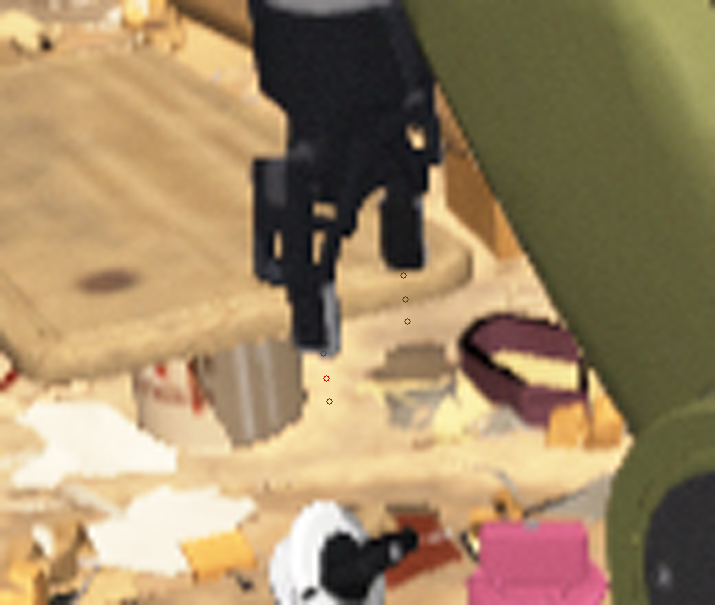

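View pics/p2.png

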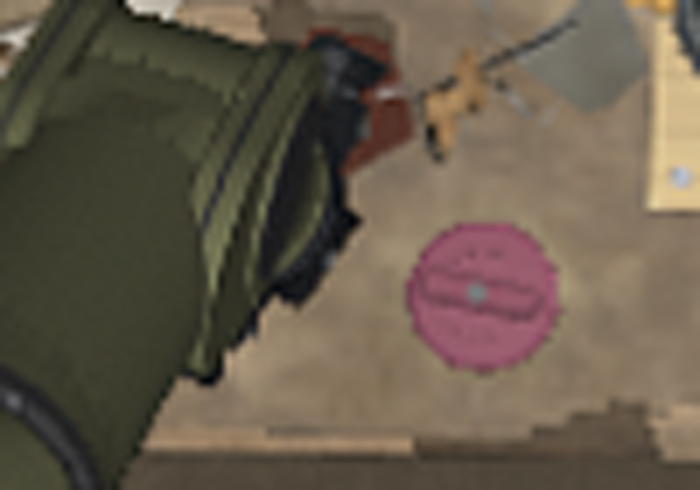

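```bash
python3 -m crank '{"offset":[[-0.007,0.005,-0.02],[-0.007,0.005,-0.05],[-0.007,0.005,-0.07],[-0.007,0.005,-0.07],[-0.007,0.005,-0.07]],"rotation":[[0,0,-0.02],[0,0,-0.02],[0,0,-0.02],[0,0,-0.02],[0,0,-0.02]]}'
python3 - <<'E'
from h import *
s=sensors.state();R=Ro.from_euler('xyz',s["orientation"]).as_matrix()
print(s["t"],s["tcp_pos"],R[:,0],R[:,2],np.degrees(np.arctan2(R[1,2],R[0,2])),s["joint_pos"])
E
```

```text
t: 19.93
tcp_pos: [0.4799, 0.1566, 0.0895]
orientation: [-2.553, 1.546, -3.059]
contact_force: [0.0, -0.8, 0.3]
opening: 1.004
19.9333 [0.47985421 0.15656598 0.08954206] [-0.0243836  -0.00200944 -0.99970066] [ 0.87439177 -0.48479357 -0.02035274] -29.005528185792137 [-0.65599843  0.83149896  0.43422718  2.03547363 -0.77522162  0.47007484
 -0.13343039]
```

```bash
python3 -m crank '{"offset":[[0.0035,0.008,-0.01],[0.0035,0.008,-0.025],[0.0035,0.008,-0.035],[0.0035,0.008,-0.035],[0.0035,0.008,-0.035]],"rotation":[[0,-0.024,0],[0,-0.024,0],[0,-0.024,0],[0,-0.024,0],[0,-0.024,0]]}'
python3 - <<'E'
from h import *
s=sensors.state();R=Ro.from_euler('xyz',s["orientation"]).as_matrix()
print(s["t"],s["tcp_pos"],R[:,0],np.degrees(np.arctan2(R[1,2],R[0,2])),s["joint_pos"],s["contact_force"])
q=s["tcp_pos"];T=np.array([q+k*R[:,2]*.0425+R[:,0]*z for k in(1,-1) for z in(-.013,)])
snap("scene","q1",(140,180,240,260),7,T)
snap("top","q2",(150,190,250,260),7)
E
```

```text
t: 20.35
tcp_pos: [0.4849, 0.1658, 0.0557]
orientation: [-0.163, 1.567, -0.666]
contact_force: [-0.2, -0.7, -0.5]
opening: 0.999
20.35 [0.48489532 0.16578971 0.05565835] [ 0.00322575 -0.00253667 -0.99999158] -28.857995754349307 [-0.62719862  0.87984102  0.34901621  2.04758656 -0.84205062  0.35609408
 -0.09375278] [-0.1919173  -0.68747847 -0.49538591]
```

View pics/q1.png

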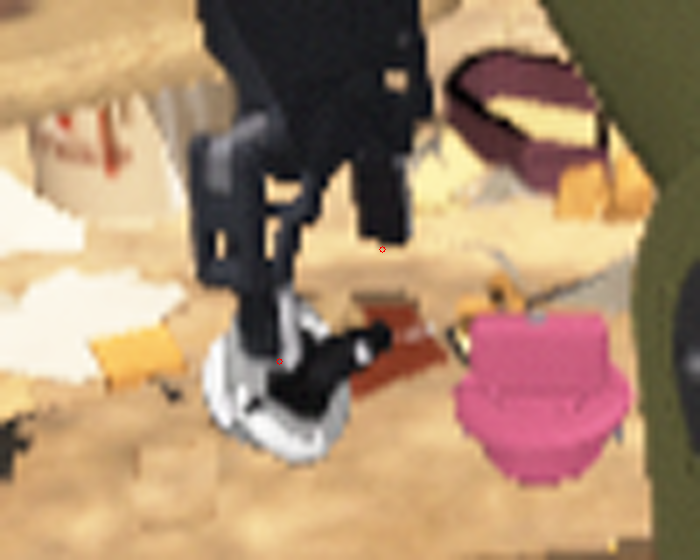

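View pics/q2.png

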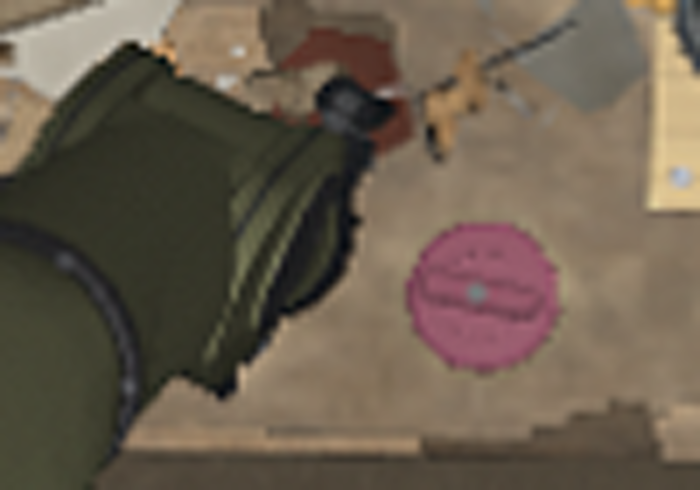

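```bash
python3 -m crank '{"offset":[[-0.001,-0.001,-0.01],[-0.001,-0.001,-0.02],[-0.001,-0.001,-0.03],[-0.001,-0.001,-0.03]],"rotation":[[0,0,0],[0,0,0],[0,0,0],[0,0,0]]}'
python3 - <<'E'
from h import *
s=sensors.state();R=Ro.from_euler('xyz',s["orientation"]).as_matrix()
print(s["t"],s["tcp_pos"],R[:,0],np.degrees(np.arctan2(R[1,2],R[0,2])),s["joint_pos"],s["contact_force"])
snap("scene","r1",(140,180,240,260),7)
E
```

```text
t: 20.78
tcp_pos: [0.4834, 0.1654, 0.0246]
orientation: [-0.396, 1.567, -0.898]
contact_force: [-0.4, -0.1, 0.3]
opening: 0.998
20.7833 [0.48344926 0.16542806 0.02462439] [ 0.00235779 -0.00295989 -0.99999284] -28.780385221048746 [-0.58196728  0.92698005  0.26970333  2.05356371 -0.88067222  0.27516012
 -0.05827086] [-0.37901798 -0.12791021  0.34935487]
```

View pics/r1.png

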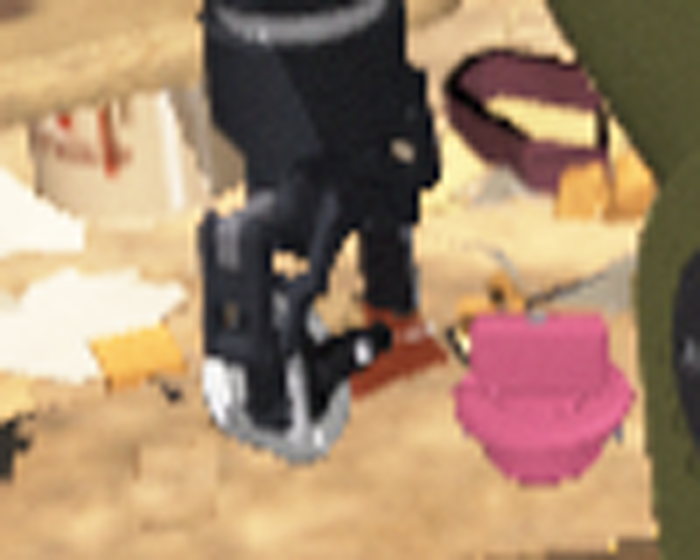

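The fingers straddle the wing with no contact force. Closing on its ends.

```bash
python3 -m crank '{"offset":[[0,0,0],[0,0,0],[0,0,0],[0,0,0],[0,0,0],[0,0,0],[0,0,0]],"rotation":[[0,0,0],[0,0,0],[0,0,0],[0,0,0],[0,0,0],[0,0,0],[0,0,0]]}' 0
python3 - <<'E'
from h import *
s=sensors.state();print(s["t"],s["tcp_pos"],s["contact_force"],s["opening"])
snap("scene","r2",(140,180,240,260),7)
E
```

```text
t: 21.42
tcp_pos: [0.4841, 0.1655, 0.0263]
orientation: [0.015, 1.566, -0.488]
contact_force: [-1.2, -0.0, 7.8]
opening: 0.624
21.4167 [0.48411435 0.16553584 0.02634346] [-1.22726098 -0.04729747  7.84149889] 0.6237808024262375
```

View pics/r2.png

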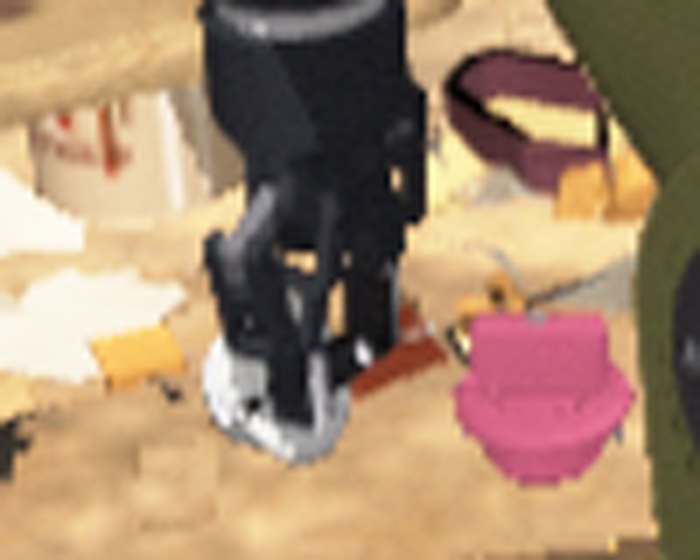

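Opening 0.624 is 53 mm, which matches the 54 mm wing. Lifting.

```bash
python3 -m crank '{"offset":[[0,0,0.01],[0,0,0.025],[0,0,0.045],[0,0,0.07],[0,0,0.1],[0,0,0.13],[0,0,0.15],[0,0,0.15]],"rotation":[[0,0,0],[0,0,0],[0,0,0],[0,0,0],[0,0,0],[0,0,0],[0,0,0],[0,0,0]]}'
python3 - <<'E'
from h import *
s=sensors.state();R=Ro.from_euler('xyz',s["orientation"]).as_matrix()
print(s["t"],s["tcp_pos"],R[:,0],np.degrees(np.arctan2(R[1,2],R[0,2])),s["joint_pos"],s["contact_force"],s["opening"])
snap("scene","s1",(120,110,250,230),5)
E
```

```text
t: 22.13
tcp_pos: [0.4859, 0.1659, 0.179]
orientation: [0.422, 1.561, -0.08]
contact_force: [0.3, -0.5, -1.6]
opening: 0.619
22.1333 [0.48588065 0.16591322 0.17896628] [ 1.01546347e-02 -8.16878167e-04 -9.99948107e-01] -28.77124944084382 [-0.78295271  0.70342917  0.61307321  1.98576351 -0.65786146  0.64734617
 -0.24408003] [ 0.30747615 -0.52228235 -1.57692793] 0.6193536717331131
```

View pics/s1.png

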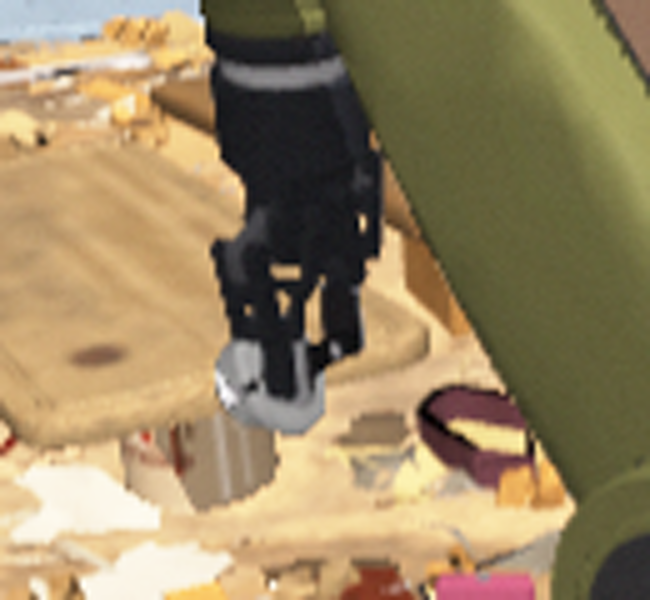

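```bash
python3 -m crank '{"offset":[[0,0,0],[0,0,0],[0,0,0],[0,0,0],[0,0,0],[0,0,0],[0,0,0],[0,0,0],[0,0,0],[0,0,0]],"rotation":[[-0.1,0.055,0],[-0.2,0.11,0],[-0.3,0.165,0],[-0.4,0.22,0],[-0.5,0.275,0],[-0.6,0.33,0],[-0.69,0.38,0],[-0.69,0.38,0],[-0.69,0.38,0],[-0.69,0.38,0]]}'
python3 - <<'E'
from h import *
s=sensors.state();R=Ro.from_euler('xyz',s["orientation"]).as_matrix()
print(s["t"],s["tcp_pos"],R[:,0],R[:,2],s["joint_pos"],s["contact_force"],s["opening"])
snap("scene","t1",(120,110,250,230),5);snap("top","t2",(120,130,270,250),5)
E
```

```text
t: 23.02
tcp_pos: [0.4833, 0.1645, 0.1751]
orientation: [-1.568, 0.783, -2.07]
contact_force: [-0.6, 0.2, -0.9]
opening: 0.623
23.0167 [0.48334573 0.164455   0.17512083] [-0.33940785 -0.62212531 -0.7055228 ] [ 0.87692591 -0.48062165  0.00194375] [-0.99629102  1.15561848  0.8750609   1.43776722 -0.24783025  1.42430182
 -0.65370449] [-0.57561592  0.24116641 -0.86734175] 0.622718699253062
```

View pics/t1.png

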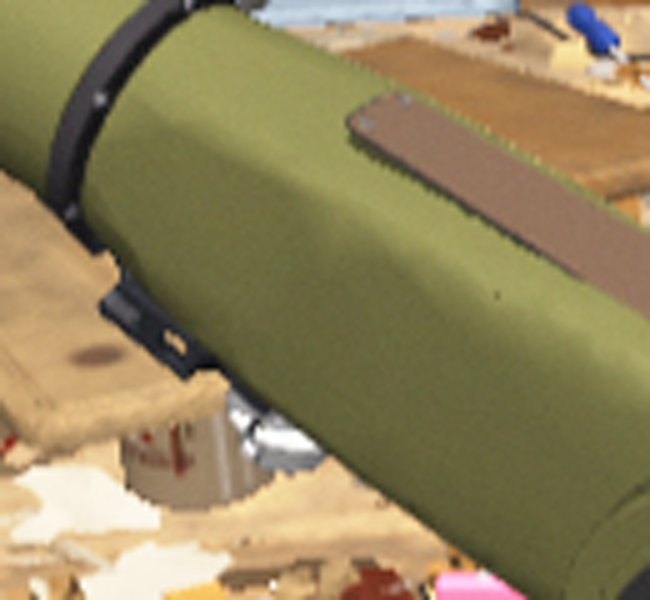

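View pics/t2.png

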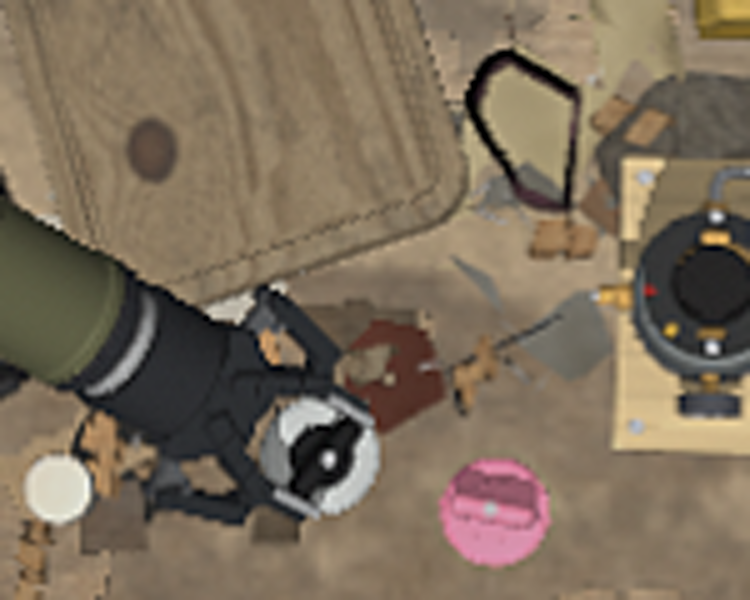

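The lean works and the lid is now nearly upright, with its dot at t2 (328,460) and disc centre at (320,457), about 16° of tilt left. It will settle by itself. Lowering it.

```bash
python3 -m crank '{"offset":[[-0.008,0.005,-0.03],[-0.015,0.01,-0.06],[-0.015,0.01,-0.085],[-0.015,0.01,-0.1],[-0.015,0.01,-0.11],[-0.015,0.01,-0.118],[-0.015,0.01,-0.118]],"rotation":[[-0.03,0.016,0],[-0.05,0.027,0],[-0.05,0.027,0],[-0.05,0.027,0],[-0.05,0.027,0],[-0.05,0.027,0],[-0.05,0.027,0]]}'
python3 - <<'E'
from h import *
s=sensors.state();R=Ro.from_euler('xyz',s["orientation"]).as_matrix()
print(s["t"],s["tcp_pos"],R[:,0],s["joint_pos"],s["contact_force"],s["opening"])
snap("scene","u1",(120,130,250,270),4.2);snap("top","u2",(120,150,270,260),5)
E
```

```text
t: 23.7
tcp_pos: [0.4689, 0.1751, 0.0571]
orientation: [-1.567, 0.726, -2.069]
contact_force: [-0.2, -0.2, -1.9]
opening: 0.616
23.7 [0.46894768 0.17513388 0.05714463] [-0.35733765 -0.65706482 -0.66375872] [-1.00411488  1.33882531  0.81055896  1.41641847 -0.32212144  1.34424978
 -0.71919371] [-0.16286378 -0.17158525 -1.9059339 ] 0.615630804395976
```

View pics/u1.png

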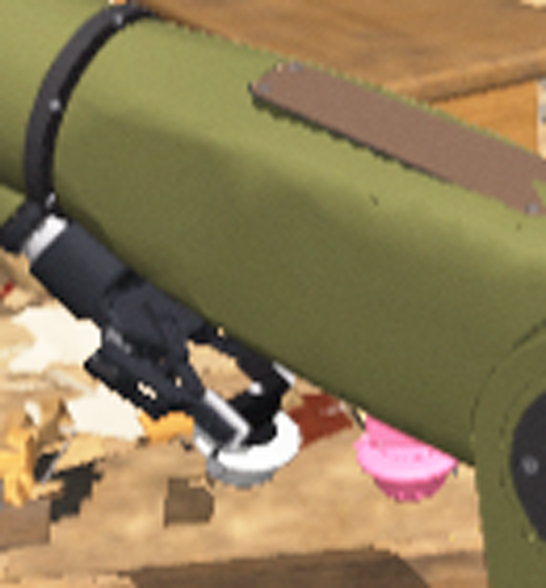

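View pics/u2.png

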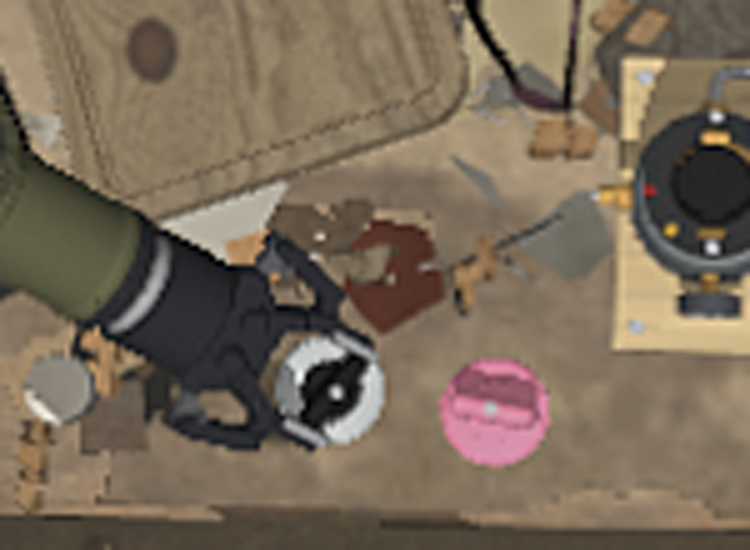

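```bash
python3 -m crank '{"offset":[[0,0,-0.004],[0,0,-0.008],[0,0,-0.008]],"rotation":[[0,0,0],[0,0,0],[0,0,0]]}'; python3 -m crank '{"offset":[[0,0,-0.003],[0,0,-0.003]],"rotation":[[0,0,0],[0,0,0]]}'
```

```text
t: 24.05
tcp_pos: [0.4686, 0.1758, 0.0488]
orientation: [-1.568, 0.726, -2.068]
contact_force: [-0.8, 0.4, -2.3]
opening: 0.618
t: 24.22
tcp_pos: [0.4686, 0.1757, 0.0458]
orientation: [-1.568, 0.725, -2.068]
contact_force: [0.1, 0.4, -1.0]
opening: 0.621
```

```bash
python3 -m crank '{"offset":[[0,0,-0.003],[0,0,-0.003]],"rotation":[[0,0,0],[0,0,0]]}'
python3 - <<'E'
from h import *
snap("scene","v1",(150,190,230,270),7)
E
```

```text
t: 24.38
tcp_pos: [0.4685, 0.1752, 0.0452]
orientation: [-1.567, 0.722, -2.069]
contact_force: [-0.5, 2.7, 7.3]
opening: 0.622
```

View pics/v1.png

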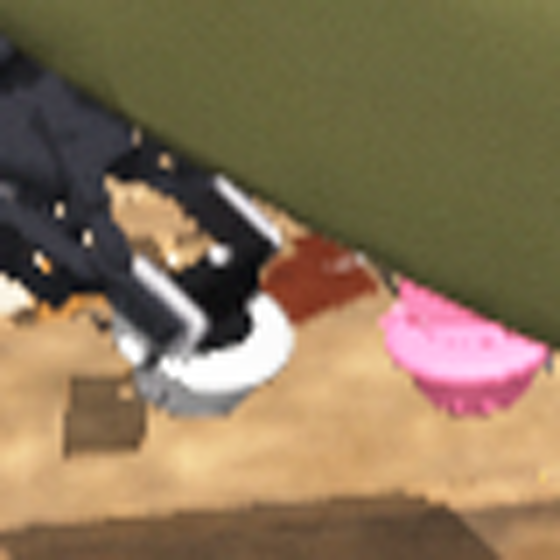

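The foot touches the bench (7 N), so I'll release and back out along the tool axis.

```bash
python3 -m crank '{"offset":[[0,0,0],[0,0,0],[0,0,0],[0,0,0],[0.007,0.013,0.013],[0.018,0.033,0.033],[0.029,0.053,0.053],[0.036,0.066,0.066],[0.036,0.066,0.09],[0.036,0.066,0.12],[0.036,0.066,0.15]],"rotation":[[0,0,0],[0,0,0],[0,0,0],[0,0,0],[0,0,0],[0,0,0],[0,0,0],[0,0,0],[0,0,0],[0,0,0],[0,0,0]]}' 1
python3 - <<'E'
from h import *
s=sensors.state();R=Ro.from_euler('xyz',s["orientation"]).as_matrix()
print(s["t"],s["tcp_pos"],R[:,0],R[:,2],s["joint_pos"],s["contact_force"],s["opening"])
snap("scene","w1",(130,190,230,270),7);snap("top","w2",(150,190,250,260),7)
E
```

```text
t: 25.35
tcp_pos: [0.5045, 0.2415, 0.1937]
orientation: [-1.568, 0.724, -2.068]
contact_force: [-0.0, -0.4, 0.7]
opening: 1.001
25.35 [0.50448454 0.24147681 0.19371805] [-0.35761829 -0.65837183 -0.66231087] [ 0.87797049 -0.47871138  0.00179943] [-0.99968179  1.2231657   0.86508871  1.1446627  -0.24911966  1.69924292
 -0.73918199] [-0.00664999 -0.39432718  0.67994718] 1.0010958058829904
```

View pics/w1.png

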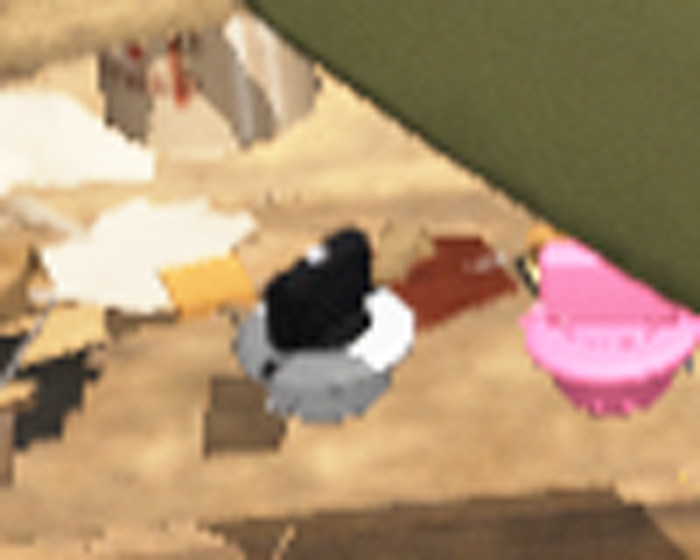

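View pics/w2.png

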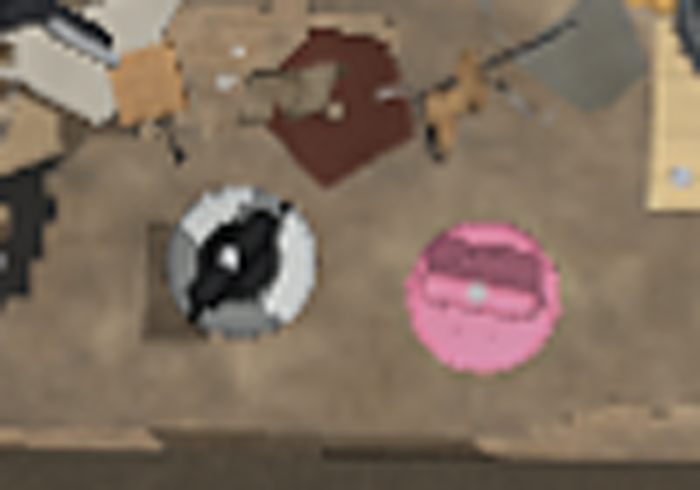

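```bash
python3 - <<'E'
from h import *
np.set_printoptions(precision=4,suppress=True)
px=lambda p:(np.array(p,float)+.5)/7-.5+[150,190]
print(atz("top",px([(242,261)]),.030),atz("top",px([(229,257)]),.066))
p=atz("top",px([(287,205),(193,318)]),.034);print(p.mean(0),np.degrees(np.arctan2(*(p[0]-p[1])[1::-1])))
for n in ("top","scene"):
  for d in finder.place_of(n,"lid_grip")[:3]: print(n,round(d["conf"],2),d["at"])
E
python3 -m crank '{"offset":[[0,-0.01,0],[0,-0.02,0.02],[-0.01,-0.03,0.02],[-0.02,-0.045,0.02],[-0.02,-0.05,0.02],[-0.02,-0.055,0.02],[-0.02,-0.055,0.02],[-0.02,-0.055,0.02],[-0.02,-0.055,0.02]],"rotation":[[0.1,-0.055,0],[0.2,-0.11,0],[0.3,-0.164,0],[0.4,-0.218,0],[0.5,-0.272,0],[0.6,-0.327,0],[0.7,-0.382,0],[0.743,-0.405,0],[0.743,-0.405,0]]}'
```

```text
[[0.4794 0.1975 0.03  ]] [[0.4795 0.1982 0.066 ]]
[0.479  0.1978 0.034 ] -38.58072248094916
top 0.86 [0.4648, 0.089, 0.052]
top 0.69 [0.4793, 0.2005, 0.0558]
top 0.48 [0.6059, -0.089, 0.1447]
scene 0.87 [0.4676, 0.0908, 0.0487]
scene 0.78 [0.4806, 0.2, 0.0546]
t: 26.3
tcp_pos: [0.4826, 0.1834, 0.2133]
orientation: [2.722, 1.57, 2.215]
contact_force: [-0.3, -0.2, 0.2]
opening: 1.003
```

```bash
python3 -m crank '{"offset":[[0,0.01,0],[0,0.012,0],[0,0.012,0],[0,0.012,0],[0,0.012,0],[0,0.012,0],[0,0.012,0],[0,0.012,0],[0,0.012,0],[0,0.012,0],[0,0.012,0],[0,0.012,0],[0,0.012,0],[0,0.012,0]],"rotation":[[0,0,0.12],[0,0,0.24],[0,0,0.36],[0,0,0.48],[0,0,0.6],[0,0,0.72],[0,0,0.84],[0,0,0.96],[0,0,1.08],[0,0,1.2],[0,0,1.32],[0,0,1.407],[0,0,1.407],[0,0,1.407]]}'
python3 - <<'E'
from h import *
s=sensors.state();R=Ro.from_euler('xyz',s["orientation"]).as_matrix()
print(s["t"],s["tcp_pos"],R[:,0],np.degrees(np.arctan2(R[1,2],R[0,2])),s["joint_pos"],s["contact_force"],s["opening"])
E
```

```text
t: 27.47
tcp_pos: [0.4846, 0.1994, 0.212]
orientation: [2.011, 1.569, 2.916]
contact_force: [0.0, 0.8, -0.3]
opening: 0.999
27.4667 [0.4845959  0.19938205 0.21202382] [-1.76152528e-03  4.04800780e-04 -9.99998367e-01] 51.83650986501263 [-0.64212792  0.59795856  0.26679038  1.90246151 -0.24198627  0.67364563
  0.67552623] [ 0.0390741   0.75980338 -0.33323852] 0.9988566826450782
```

```bash
python3 -m crank '{"offset":[[-0.005,-0.0014,-0.03],[-0.005,-0.0014,-0.065],[-0.005,-0.0014,-0.1],[-0.005,-0.0014,-0.13],[-0.005,-0.0014,-0.15],[-0.005,-0.0014,-0.162],[-0.005,-0.0014,-0.17],[-0.005,-0.0014,-0.174],[-0.005,-0.0014,-0.174]],"rotation":[[0,0,0],[0,0,0],[0,0,0],[0,0,0],[0,0,0],[0,0,0],[0,0,0],[0,0,0],[0,0,0]]}'
python3 - <<'E'
from h import *
s=sensors.state();R=Ro.from_euler('xyz',s["orientation"]).as_matrix()
print(s["t"],s["tcp_pos"],R[:,0],np.degrees(np.arctan2(R[1,2],R[0,2])),s["contact_force"],s["joint_pos"])
snap("scene","x1",(130,170,230,260),6.5)
E
```

```text
t: 28.22
tcp_pos: [0.4795, 0.1974, 0.0384]
orientation: [1.455, 1.57, 2.361]
contact_force: [-0.5, 0.5, -0.3]
opening: 0.996
28.2167 [0.47954491 0.19736063 0.03837837] [-7.61621284e-04  7.54983915e-04 -9.99999425e-01] 51.88190542719775 [-0.47397015  0.46856071 -0.30623089] [-0.54189573  0.88251493  0.1057016   2.02308939 -0.33631532  0.2526768
  0.75732342]
```

View pics/x1.png

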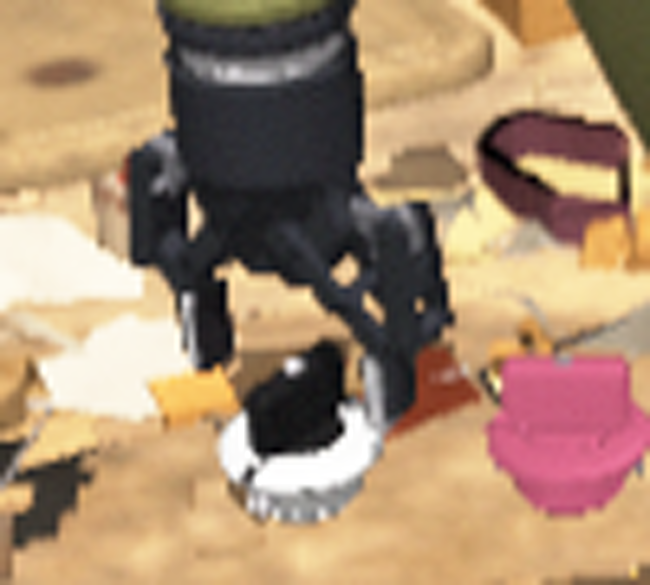

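The fingers straddle the wing at disc level, at (205,360) and (390,420). Closing.

```bash
python3 -m crank '{"offset":[[0,0,0],[0,0,0],[0,0,0],[0,0,0],[0,0,0],[0,0,0],[0,0,0],[0,0,0],[0,0,0],[0,0,0],[0,0,0],[0,0,0],[0,0,0]],"rotation":[[0,0,0],[0,0,0],[0,0,0],[0,0,0],[0,0,0],[0,0,0],[0,0,0],[0,0,0],[0,0,0],[0,0,0],[0,0,0],[0,0,0],[0,0,0]]}' 0
python3 - <<'E'
from h import *
s=sensors.state();R=Ro.from_euler('xyz',s["orientation"]).as_matrix()
print(s["t"],s["tcp_pos"],R[:,0],np.degrees(np.arctan2(R[1,2],R[0,2])),s["contact_force"],s["opening"])
snap("scene","x2",(130,170,230,260),6.5)
E
```

```text
t: 29.35
tcp_pos: [0.4799, 0.1973, 0.0394]
orientation: [0.297, 1.569, 1.203]
contact_force: [0.6, -0.2, 5.7]
opening: 0.149
29.35 [0.47994158 0.1972777  0.03937397] [ 6.66609815e-04  1.72894175e-03 -9.99998283e-01] 51.91296253955573 [ 0.59886604 -0.21391328  5.6626903 ] 0.14910698657654592
```

View pics/x2.png

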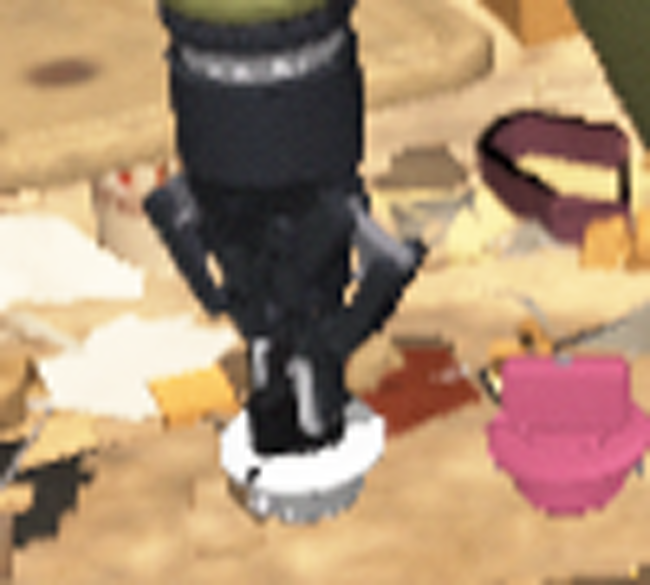

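```bash
python3 -m crank '{"offset":[[0,0,0.005],[0,0,0.015],[0,0,0.035],[0,0,0.065],[0,0,0.1],[0,0,0.14],[0,0,0.18],[0,0,0.21]],"rotation":[[0,0,0],[0,0,0],[0,0,0],[0,0,0],[0,0,0],[0,0,0],[0,0,0],[0,0,0]]}'
python3 - <<'E'
from h import *
s=sensors.state();print(s["t"],s["tcp_pos"],s["contact_force"],s["opening"])
snap("scene","y1",(120,110,250,230),5)
E
```

```text
t: 30.07
tcp_pos: [0.4798, 0.197, 0.2526]
orientation: [-0.077, 1.567, 0.829]
contact_force: [0.8, 0.3, -2.6]
opening: 0.15
30.0667 [0.47980491 0.19701462 0.2526282 ] [ 0.82041034  0.2935637  -2.61822052] 0.15037590752848065
```

View pics/y1.png

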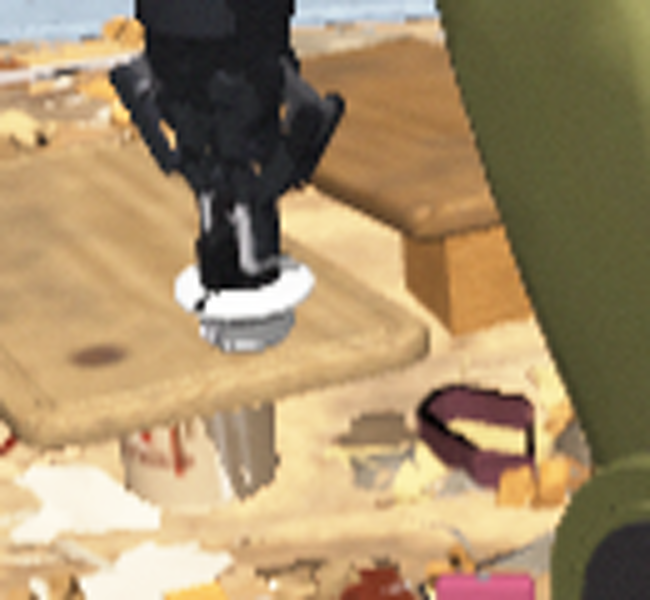

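The lid is held firmly and level. Carrying it over the pot, turning +37°.

```bash
python3 -m crank '{"offset":[[0.012,-0.025,0.01],[0.026,-0.055,0.01],[0.04,-0.085,0.01],[0.055,-0.115,0.01],[0.07,-0.145,0.01],[0.085,-0.175,0.01],[0.1,-0.205,0.01],[0.112,-0.23,0.01],[0.118,-0.242,0.01],[0.12,-0.2464,0.01],[0.12,-0.2464,0.01],[0.12,-0.2464,0.01],[0.12,-0.2464,0.01]],"rotation":[[0,0,0.08],[0,0,0.16],[0,0,0.24],[0,0,0.32],[0,0,0.4],[0,0,0.48],[0,0,0.56],[0,0,0.62],[0,0,0.646],[0,0,0.646],[0,0,0.646],[0,0,0.646],[0,0,0.646]]}'
python3 - <<'E'
from h import *
s=sensors.state();R=Ro.from_euler('xyz',s["orientation"]).as_matrix()
print(s["t"],s["tcp_pos"],R[:,0],np.degrees(np.arctan2(R[1,2],R[0,2])),s["joint_pos"],s["contact_force"],s["opening"])
snap("scene","z1",(190,90,310,210),5); snap("top","z2",(225,140,325,220),7)
E
```

```text
t: 31.2
tcp_pos: [0.599, -0.0468, 0.259]
orientation: [0.614, 1.567, 2.168]
contact_force: [0.6, -0.4, -2.0]
opening: 0.154
31.2 [ 0.59898383 -0.04676549  0.25897523] [-0.00193098  0.00283782 -0.99999411] 89.0601342225945 [-0.04592775  0.62261008  0.08499629  1.61399867 -0.06629886  0.90976129
  1.61841373] [ 0.62376936 -0.4127115  -1.97129484] 0.1539423120265548
```

View pics/z1.png

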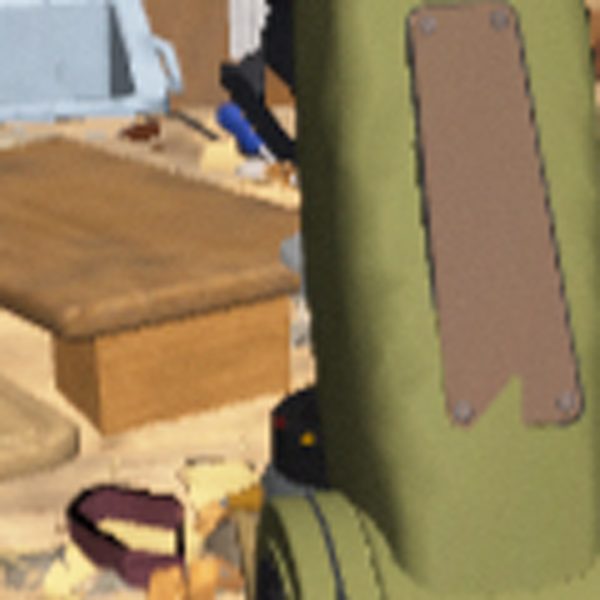

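View pics/z2.png

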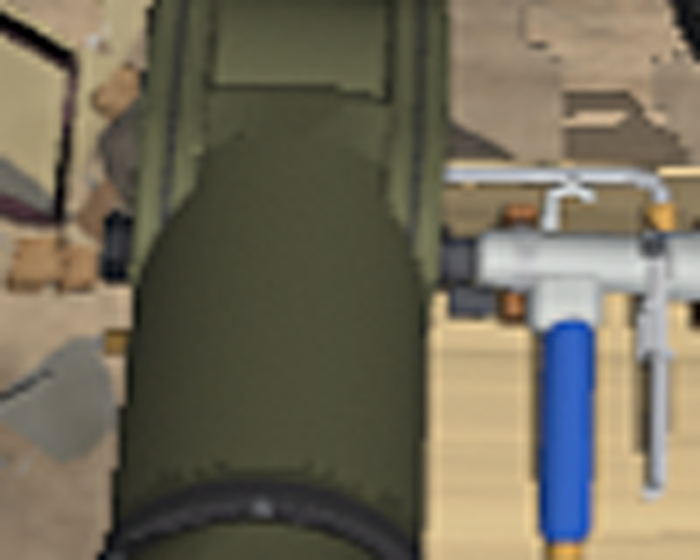

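```bash
python3 -m crank '{"offset":[[0.0012,-0.002,-0.02],[0.0012,-0.002,-0.045],[0.0012,-0.002,-0.06],[0.0012,-0.002,-0.065],[0.0012,-0.002,-0.065],[0.0012,-0.002,-0.065]],"rotation":[[0,0,0],[0,0,0],[0,0,0],[0,0,0],[0,0,0],[0,0,0]]}'
python3 - <<'E'
from h import *
s=sensors.state();R=Ro.from_euler('xyz',s["orientation"]).as_matrix()
print(s["t"],s["tcp_pos"],R[:,0],np.degrees(np.arctan2(R[1,2],R[0,2])),s["contact_force"],s["opening"])
snap("scene","A1",(190,90,310,210),5); print(sensors.state()["tcp_pos"])
E
```

```text
t: 31.8
tcp_pos: [0.6014, -0.0506, 0.1948]
orientation: [-0.093, 1.569, 1.46]
contact_force: [0.3, 0.3, -1.3]
opening: 0.149
31.8 [ 0.60138216 -0.05060954  0.19477066] [ 1.58910408e-04  1.42221884e-03 -9.99998976e-01] 88.9746203696298 [ 0.32835594  0.26950401 -1.28842281] 0.148933969042686
[ 0.60179083 -0.05082751  0.19526636]
```

View pics/A1.png

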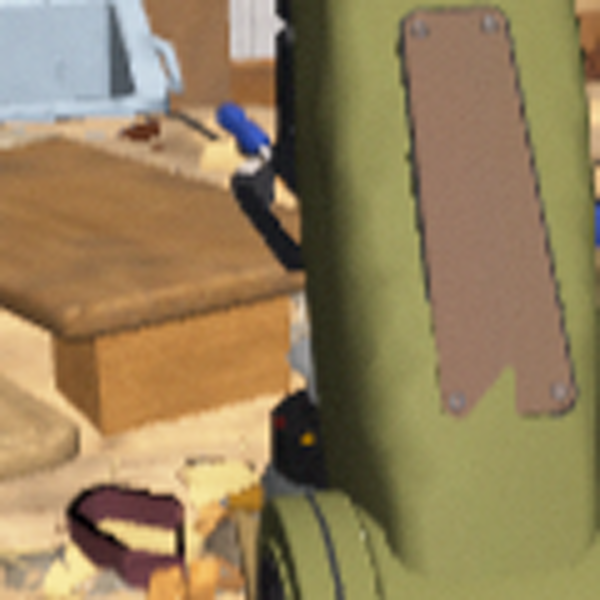

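```bash
python3 -m crank '{"offset":[[-0.001,0.001,-0.004],[-0.001,0.001,-0.008],[-0.001,0.001,-0.012],[-0.001,0.001,-0.012]],"rotation":[[0,0,0],[0,0,0],[0,0,0],[0,0,0]]}'; python3 -c "
from plant import sensors;s=sensors.state();print(s['tcp_pos'],s['contact_force'],s['wrist_torque'],s['opening'])"
```

```text
t: 32.18
tcp_pos: [0.5995, -0.05, 0.1815]
orientation: [0.884, 1.568, 2.436]
contact_force: [0.2, 0.6, -1.4]
opening: 0.154
[ 0.59948947 -0.0499947   0.18145498] [ 0.15540032  0.62062501 -1.42919881] [ 0.02783984 -0.0352422   0.01940319] 0.15408145996556097
```

```bash
python3 -m crank '{"offset":[[0,0,-0.004],[0,0,-0.008],[0,0,-0.009],[0,0,-0.009]],"rotation":[[0,0,0],[0,0,0],[0,0,0],[0,0,0]]}'; python3 -c "
from plant import sensors;s=sensors.state();print(s['tcp_pos'],s['contact_force'],s['wrist_torque'],s['opening'])"
```

```text
t: 32.52
tcp_pos: [0.6005, -0.05, 0.1729]
orientation: [-0.079, 1.569, 1.473]
contact_force: [1.1, -0.3, -2.4]
opening: 0.153
[ 0.60047941 -0.04998786  0.17285521] [ 1.06398837 -0.3138119  -2.37269733] [ 7.20448415e-02 -3.84876356e-01 -1.47006369e-04] 0.153088891522511
```

```bash
python3 -m crank '{"offset":[[0,0,-0.003],[0,0,-0.006],[0,0,-0.006]],"rotation":[[0,0,0],[0,0,0],[0,0,0]]}'; python3 -c "
from plant import sensors;s=sensors.state();print(s['tcp_pos'],s['contact_force'],s['wrist_torque'],s['opening'])"
```

```text
t: 32.77
tcp_pos: [0.6006, -0.0501, 0.1671]
orientation: [-0.355, 1.569, 1.197]
contact_force: [1.3, 0.7, 0.2]
opening: 0.149
[ 0.60056944 -0.05006842  0.16706012] [1.33238272 0.68773944 0.15776554] [ 0.0851159  -0.41537575  0.00978978] 0.1490565771706882
```

```bash
python3 -m crank '{"offset":[[0,0,-0.003],[0,0,-0.005],[0,0,-0.005],[0,0,-0.005]],"rotation":[[0,0,0],[0,0,0],[0,0,0],[0,0,0]]}'; python3 -c "
from plant import sensors;s=sensors.state();print(s['tcp_pos'],s['contact_force'],s['wrist_torque'],s['opening'])"
```

```text
t: 33.1
tcp_pos: [0.6006, -0.0501, 0.1624]
orientation: [-0.404, 1.569, 1.149]
contact_force: [2.3, -0.0, 3.0]
opening: 0.15
[ 0.6005711  -0.05007395  0.16242882] [ 2.2960301  -0.02258397  2.98396989] [ 0.08326371 -0.55365979  0.00613521] 0.1502170202211476
```

```bash
python3 -m crank '{"offset":[[0.0006,0,-0.0008],[0.0006,0,-0.0008],[0.0006,0,-0.0008],[0.0006,0,-0.0008],[0.0006,0,-0.0008],[0.0006,0,-0.0008],[0.0006,0,-0.0008]],"rotation":[[0,0,0],[0,0,-0.06],[0,0,-0.12],[0,0,-0.18],[0,0,-0.24],[0,0,-0.3],[0,0,-0.3]]}'; python3 -c "
from h import *
s=sensors.state();R=Ro.from_euler('xyz',s['orientation']).as_matrix();print(np.degrees(np.arctan2(R[1,2],R[0,2])),s['tcp_pos'],s['contact_force'],s['wrist_torque'],s['opening'],s['joint_pos'])"
```

```text
t: 33.68
tcp_pos: [0.6008, -0.0492, 0.1616]
orientation: [0.274, 1.568, 1.525]
contact_force: [1.2, 3.0, 4.2]
opening: 0.15
71.70622317790803 [ 0.60080567 -0.04919365  0.16158445] [1.24295171 3.00715865 4.16736776] [ 0.49205337 -0.33922954  0.1035612 ] 0.15009274763458938 [-0.08068855  0.75051533  0.15444744  1.71178687 -0.16881748  0.69225601
  1.41465103]
```

```bash
python3 -m crank '{"offset":[[0,0,0],[0,0,0],[0,0,0],[0,0,0],[0,0,0],[0,0,0],[0,0,0],[0,0,0],[0,0,0]],"rotation":[[0,0,-0.06],[0,0,-0.12],[0,0,-0.18],[0,0,-0.24],[0,0,-0.3],[0,0,-0.36],[0,0,-0.398],[0,0,-0.398],[0,0,-0.398]]}'; python3 -c "
from h import *
s=sensors.state();R=Ro.from_euler('xyz',s['orientation']).as_matrix();print(np.degrees(np.arctan2(R[1,2],R[0,2])),s['tcp_pos'],s['contact_force'],s['wrist_torque'],s['opening'],s['joint_pos'])
snap('scene','B1',(200,120,310,210),6.5); snap('top','B2',(225,140,325,220),7)"
```

```text
t: 34.43
tcp_pos: [0.6006, -0.0495, 0.1616]
orientation: [0.567, 1.569, 1.424]
contact_force: [1.4, 2.0, 4.8]
opening: 0.151
49.09289860158036 [ 0.6006115  -0.04948882  0.16158093] [1.42851924 2.00901121 4.84127433] [ 0.48068836 -0.22425987  0.11168175] 0.15121375535974702 [-0.1431246   0.76184353  0.26795142  1.71607565 -0.29033715  0.70258789
  1.13396121]
```

View pics/B1.png

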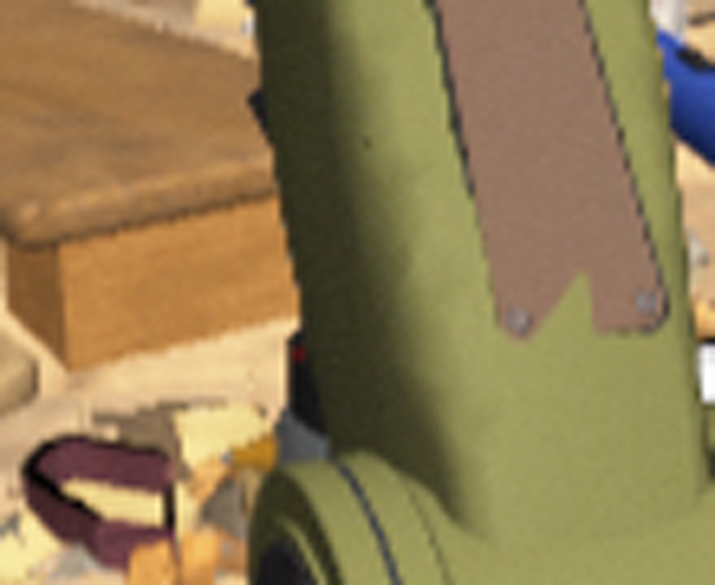

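View pics/B2.png

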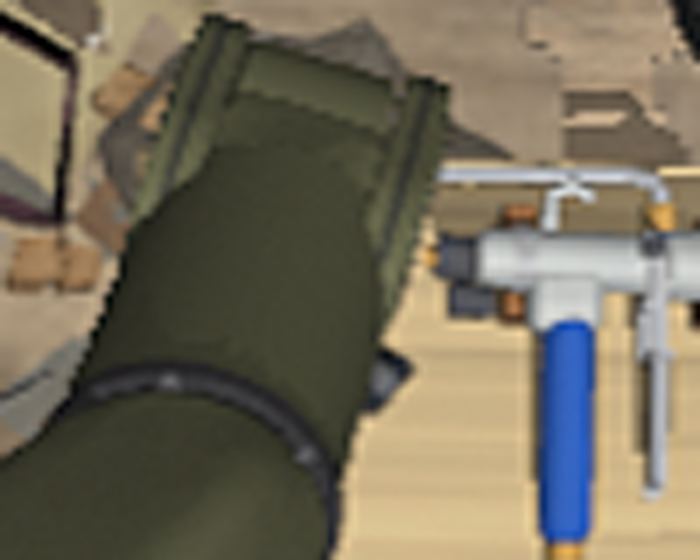

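Lid turn is about 40°: the jaw is at 49.1°, so the lid x axis is at −40.9° and the rig at −1.1°. The twist torque is 0.11 N m (expected 0.12 at the vent mark), and the lid is pressed home. One short hold, then I'll hand in.

```bash
python3 -m crank '{"offset":[[0,0,0],[0,0,0],[0,0,0],[0,0,0]],"rotation":[[0,0,0],[0,0,0],[0,0,0],[0,0,0]]}'; python3 -c "
from h import *
from plant import manip
s=sensors.state();R=Ro.from_euler('xyz',s['orientation']).as_matrix();print(np.degrees(np.arctan2(R[1,2],R[0,2])),s['tcp_pos'],s['contact_force'],s['wrist_torque'],s['opening'])
print(manip.sign_off())"
```

```text
t: 34.87
tcp_pos: [0.6006, -0.0495, 0.1616]
orientation: [0.571, 1.568, 1.427]
contact_force: [1.2, 2.8, 4.9]
opening: 0.152
49.08170027443414 [ 0.60059802 -0.04951709  0.16157981] [1.22301301 2.75635791 4.94826406] [ 0.45007995 -0.19083605  0.09240208] 0.15238334720852376
the job is handed in; nothing more can be done
None
```

I squeezed and released the trigger, set the lid in the pot, and handed in at 34.9 s with the lid still held at the yellow vent mark, short of the lock.

- **Trigger:** I squeezed it twice. The first grasp was shallow, because the pictures showed the fingertips about 25 mm short of the stated tool geometry. The second, deeper squeeze stalled at an opening of about 38.6 mm against about 40 expected. Afterwards the pictures showed the trigger sprung back.
- **Lid:** That same 25 mm error made my first lid grasp slip, and the lid tipped over on the bench. I picked it up by the wing ends, set it upright and grasped it again across the wing.
- **Fitting:** It went into the slots with no jamming force and was pressed to within about 0.2 mm of home. I then turned it about 40° clockwise.
- **Last checks:**
  - The gripper was steady, with the lid at about 39.8° in the rig frame and an opening of 0.152 on the wing.
  - About 5 N pushed up on the tool.
  - The return torque read 0.11 N m after the turn and 0.09 N m in the last reading, against 0.12 N m expected at the mark.
- **Not confirmed by picture:** The arm hid the lid pointers and marks at the end, so the final angle rests on the tool pose and torque alone. The trained network put the pot mouth 4–7 mm off my own fit to the marks; I used my fit, and the free entry supported it.
- **Bystanders:** I kept clear of the glue bottles, paste pot and pink lid, and saw none of them moved in the pictures I took.

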